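# Gauge three moulded sleeves on a pin and sort them by fit

## Robot

A 6-joint arm with a two-finger parallel gripper is mounted at the origin on the work surface. World frame = base frame: x ahead of the robot, y to its left, z up, the work surface at z = 0. Lengths are in m, angles in rad, forces in N, time in s.
With the tool pointing down it reaches from about 0.35 to 0.975 m from the base axis. Payload 4.9 kg.
Tool frame: the origin (TCP) lies on the centre line of the jaws, within the pads' length; the fingertips stand 19 mm ahead of it and the grasp point (between the pads) is the TCP; z points along the fingers, y is the line along which they close (so a half turn about z gives the same grasp; the last joint's range is limited). The gripper opens to 85 mm and grips with 20 to 120 N. Pads are 22 mm wide; open, the fingers measure 114 mm over their backs; the gripper's body (76 mm by 85 mm) begins 54 mm behind the grasp point. The pads swing forward as they close: fully open they stand 13 mm farther back than shut.
Start: joints at [-1.464, 0.053, 1.613, -0, 1.476, -0.119], TCP at [0.14, -0.609, 0.226] pointing down, gripper open.
Joint ranges: [-3.01, 3.01], [-1.01, 2.22], [0.06, 2.58], [-1.02, 4.17], [0.09, 2.62], [-3.14, 3.14]. Speed limits (rad/s): [2.57, 2.57, 3.14, 3.14, 3.14, 3.14].

## Interface

Orientations are given as a unit quaternion [w, x, y, z].
In Python, from plant import state, grab_frame, ticket, spotter gives the robot as it stands.
- The arm moves only by the tool apply_moves, never from a script. Its argument "series" is a list of rows, each an object of numbers: "jaw": the closure, from 0 (fully open) to 1 (shut); "dx", "dy", "dz": the shift along the tool's x, y, z in mm; "turn": the turn about the tool's z in rad. A call has 1 to 5 rows; each row is the pose to reach, as a shift and turn from the pose commanded when the call began, along the tool's axes at that moment; what a row does not reach only later rows make up. A row lasts 1/12 s, in which the tool goes at most 41.7 mm and 7.16 degrees, less where a joint would pass 70% of its speed; a pose out of reach is approached as far as the arm can. A call with a gripper value outside its range is refused whole. The fingers move at their own pace and stop on an object; the grip force is fixed at half the most. Time passes only in rows, so rows that repeat a pose let the fingers close. It gives the time, the measured TCP pose, the force, the opening and the grip force at its end, in the units of the state.
- state(): the state, without advancing time (a new reading comes with each control period).
- grab_frame(name): name is "side" or "top"; returns a dict with "pixels" (384x512x3 uint8, red, green, blue), "mtx" (3x3 intrinsics, pixels), "dist_coeffs" ([k1, k2, p1, p2, k3] as OpenCV has them; the pictures are not rectified), "camera_from_world" (4x4, takes a point from world to camera coordinates). Camera axes: x right, y down, z forward; pixel columns grow to the right and rows downward; lengths in m; the calibration is good to about 2 mm. A picture is of the moment at which its call begins. There is no depth.
- ticket.job_done(): hands the job in; it is judged then, once.
Trained networks look in a picture, given as the dict that the camera call returned (one of the last four; its "shot" number tells which), for a name from the list of things; names that differ only in an ending like _2 or _b are one class to them, and where a whole thing is asked for, a point or a joint stands for the part that bears it (a point fixed in the world has none). Each returns a list of dicts, best first, with "conf" (0 to 1); they miss things now and then, are a little off and sometimes report something else, mostly with a low value. They report only what shows in the picture. A call takes as long as a camera call. They do not tell look-alikes from the thing itself.
- spotter.outline_of(picture, target): "region" (384x512 bool, what is visible of it) and "extent" ([left, top, right, bottom] in pixels, round what is visible of it).
The state is a dict: "time": time; "joint_pos": joint angles; "joint_vel": joint speeds; "joint_efforts": joint torques, N m; "tool_pos": TCP position; "tool_rot": TCP orientation; "contact_force": force on the tool from outside, world axes, zero at the start; "ft_torque": the same for the moment, N m; "gripper_width": opening from 0.0 (shut) to 1.0 (fully open); "grasp_force": force on a finger pad.
Only numpy, scipy, OpenCV 4.12 (cv2) and the standard library are available. Lean on these libraries where they do the work, as an engineer would, in place of code of your own. Each camera call takes 0.05 s, during which the arm holds its last target. There are 200 camera calls.

## Task

Check the bores of the three black sleeves on the level gauge pin, the longest first, then the middle one, then the shortest: slide each onto the pin as far as it will go. Exactly one sleeve goes fully home against the gauge's plate; lay that one flat on the loading plate and push it snug against both stop bars, lengthwise along the longer bar, and lay the two that stop short flat on the floor of the rework tray. Leave the bottle, the tin and the wrench where they are.

Things in the scene. Friction and masses are not known exactly. Their poses are not given: they have to be found in the camera images.
- long_sleeve: long sleeve: black plastic block, 120 mm long, 48 mm square, round bore through along its x; ends and sides alike. Origin: centre of the underside, z up; lies flat at any yaw. The bore is 34 mm at both mouths; in the good sleeve 34 mm all through, in a bad one it narrows 30 mm in from each mouth, stopping the 30 mm pin. Which kind this is, the pin must show
- middle_sleeve: middle sleeve: black plastic block, 100 mm long, 48 mm square, round bore through along its x; ends and sides alike. Origin: centre of the underside, z up; lies flat at any yaw. The bore is 34 mm at both mouths; in the good sleeve 34 mm all through, in a bad one it narrows 30 mm in from each mouth, stopping the 30 mm pin. Which kind this is, the pin must show
- short_sleeve: short sleeve: black plastic block, 80 mm long, 48 mm square, round bore through along its x; ends and sides alike. Origin: centre of the underside, z up; lies flat at any yaw. The bore is 34 mm at both mouths; in the good sleeve 34 mm all through, in a bad one it narrows 30 mm in from each mouth, stopping the 30 mm pin. Which kind this is, the pin must show
- long_sleeve_mid (a point): centre of the long sleeve, on the bore axis, 24 mm above its underside and 60 mm from either end
- middle_sleeve_mid (a point): centre of the middle sleeve, on the bore axis, 24 mm above its underside and 50 mm from either end
- short_sleeve_mid (a point): centre of the short sleeve, on the bore axis, 24 mm above its underside and 40 mm from either end
- gauge: fixed grey gauge stand: foot 100 x 100 x 12 mm (x -40 to +60 mm), upright plate 90 mm wide, 20 mm thick, top 125 mm above the bench, a level steel pin sticking out of its front face along -x. Origin on the bench, 20 mm in front of the plate face; x points from pin to plate, z up
- pin_root (a point): pin axis at the front face of the gauge plate, 90 mm above the bench; axes as the gauge. The pin, 30 mm in diameter, runs 70 mm from here along -x; its last 8 mm taper to 24 mm. A sleeve fully home has its end face against the plate; a bad one stops with its end face about 40 mm off the plate
- pin_tip (a point): centre of the pin's free end, 70 mm along -x from pin_root
- plate: fixed aluminium loading plate, 160 (x) x 130 (y) mm, 10 mm thick, with two steel stop bars 10 mm wide standing 16 mm above its upper face in an L: the longer (150 mm) along its -y edge, the shorter (120 mm) along its +x edge. Origin at the centre of the underside on the bench, z up
- corner (a point): inner corner of the stop bars, on the plate's upper face (10 mm above the bench); axes as the plate. The longer bar's face runs from here along -x, the shorter bar's along +y. A registered sleeve lies along x touching both: centre half its length in -x, 24 mm in +y, 24 mm up
- tray: fixed shallow square steel tray for rework, 160 x 160 mm outside, wall and floor 5 mm, 20 mm high; inside 150 x 150 mm. Origin at the centre of the underside on the bench, z up
- oil_bottle: bystander: white bottle, 60 mm in diameter, 160 mm tall; origin at the centre of its underside
- grease_tin: bystander: metal tin, 66 mm in diameter, 55 mm tall; origin at the centre of its underside
- wrench: bystander: steel wrench 160 mm long, lying along its x; origin on the bench under it
There are look-alikes about, which are no part of the job. Leave any purple look-alike of the short_sleeve alone. Leave any orange look-alike of the long_sleeve alone.

How it is judged:
By the outcome, as a careful person would: the job done as asked, in the order asked, and still so for the second after the job is handed in, with the robot touching nothing.
It also fails if it takes over 72 s, if anything falls off the work surface, if the arm or the gripper's body presses on something with over 40 N, if the wrist force passes 120 N, or if a joint passes its speed limit or range.

## Working session

There is one attempt and no reset: what is moved stays moved. The work goes in short steps, Python scripts to look and compute and a tool call to move; the robot and the scene stay as the last step left them, time stands still between calls to the robot, and variables do not carry over. Pictures are saved under pics/ and viewed, at most 10 in all, crops included, and the job is handed in when it is done.

Besides the shell and the picture viewer there is one more tool, called as name([rows], argument=value, ...), one row to a line, values as JSON. apply_moves: Moves the arm, as the interface text tells. Its arguments: {"type":"object","properties":{"series":{"type":"array","items":{"type":"object","properties":{"jaw":{"type":"number"},"dx":{"type":"number"},"dy":{"type":"number"},"dz":{"type":"number"},"turn":{"type":"number"}}}}},"required":["series"]}

```bash
ls; mkdir -p pics; cat > h.py <<'E'
import numpy as np, cv2
from plant import state, grab_frame, ticket, spotter
def save(f,name,scale=1,crop=None):
    im=cv2.cvtColor(f["pixels"],cv2.COLOR_RGB2BGR)
    if crop: l,t,r,b=crop; im=im[t:b,l:r]
    cv2.imwrite(f"pics/{name}.png",cv2.resize(im,None,fx=scale,fy=scale,interpolation=cv2.INTER_CUBIC))
def proj(f,P):
    M=np.array(f["camera_from_world"]);P=np.atleast_2d(np.array(P,float))
    r,_=cv2.Rodrigues(M[:3,:3]); return cv2.projectPoints(P,r,M[:3,3],np.array(f["mtx"]),np.array(f["dist_coeffs"]))[0][:,0]
def back(f,uv,z):
    M=np.array(f["camera_from_world"]);uv=np.array(uv,float).reshape(-1,1,2)
    n=cv2.undistortPoints(uv,np.array(f["mtx"]),np.array(f["dist_coeffs"]))[:,0]
    d=np.c_[n,np.ones(len(n))]@M[:3,:3]; c=-M[:3,:3].T@M[:3,3]
    return c+d*((z-c[2])/d[:,2])[:,None]
E
python3 - <<'E'
from h import *
s=state();print({k:np.round(v,3).tolist() for k,v in s.items()})
fs={n:grab_frame(n) for n in("top","side")}
for n,f in fs.items():
    save(f,n+"0",1.5)
    M=np.array(f["camera_from_world"]);print(n,"cam",np.round(-M[:3,:3].T@M[:3,3],3),np.round(M[:3,:3],2).tolist(),np.round(f["mtx"],1).tolist())
    for t in["long_sleeve","middle_sleeve","short_sleeve","gauge","plate","tray","oil_bottle","grease_tin","wrench"]:
        print(n,t,[(round(d["conf"],2),np.round(d["extent"]).astype(int).tolist(),int(d["region"].sum()), np.round(f["pixels"][d["region"]].mean(0)).astype(int).tolist()) for d in spotter.outline_of(f,t)])
print(state()["time"])
E
```

```text
pics
{'time': 0.0, 'joint_pos': [-1.464, 0.053, 1.614, -0.0, 1.476, -0.119], 'joint_vel': [-0.001, 0.001, 0.001, 0.0, 0.0, -0.0], 'joint_efforts': [-0.0, -39.368, -37.018, -0.0, 0.007, 0.0], 'tool_pos': [0.14, -0.608, 0.225], 'tool_rot': [-0.001, 0.994, 0.113, 0.0], 'contact_force': [-0.678, -0.556, 0.146], 'ft_torque': [-0.011, 0.0, -0.003], 'grasp_force': 0.0, 'gripper_width': 0.999}
top cam [0.467 0.061 1.328] [[-0.01, -1.0, -0.0], [-1.0, 0.01, -0.08], [0.08, 0.0, -1.0]] [[383.3, 0.0, 258.5], [0.0, 383.3, 194.1], [0.0, 0.0, 1.0]]
top long_sleeve [(0.89, [193, 165, 227, 196], 478, [46, 45, 46]), (0.84, [119, 208, 155, 243], 630, [184, 102, 58]), (0.33, [329, 210, 375, 258], 1798, [168, 169, 168])]
top middle_sleeve []
top short_sleeve [(0.63, [218, 223, 246, 243], 347, [51, 50, 52]), (0.62, [194, 249, 224, 274], 407, [100, 59, 126]), (0.62, [264, 252, 289, 271], 391, [100, 60, 127])]
top gauge [(0.91, [267, 138, 297, 172], 857, [109, 109, 109])]
top plate [(0.57, [332, 211, 373, 261], 1766, [168, 170, 168])]
top tray [(0.7, [319, 153, 363, 205], 2140, [142, 137, 139]), (0.38, [333,
[... 655 characters left out ...]
(0.84, [274, 256, 310, 302], 1197, [98, 56, 125]), (0.75, [249, 227, 283, 263], 955, [47, 46, 47]), (0.66, [305, 197, 340, 234], 889, [96, 58, 121])]
side gauge [(0.84, [178, 146, 220, 204], 1734, [115, 116, 115]), (0.68, [204, 278, 257, 324], 1603, [45, 43, 43]), (0.59, [250, 225, 286, 266], 1047, [50, 49, 50])]
side plate [(0.69, [292, 145, 351, 181], 1589, [175, 176, 174])]
side tray [(0.48, [112, 238, 147, 300], 1504, [145, 139, 134])]
side oil_bottle [(0.91, [111, 239, 147, 302], 1487, [145, 139, 133])]
side grease_tin [(0.55, [276, 178, 297, 203], 598, [156, 158, 156]), (0.16, [201, 277, 258, 322], 1600, [46, 43, 43])]
side wrench [(0.8, [123, 215, 166, 252], 303, [150, 146, 146])]
1.0
```

View pictures.

View pics/top0.png

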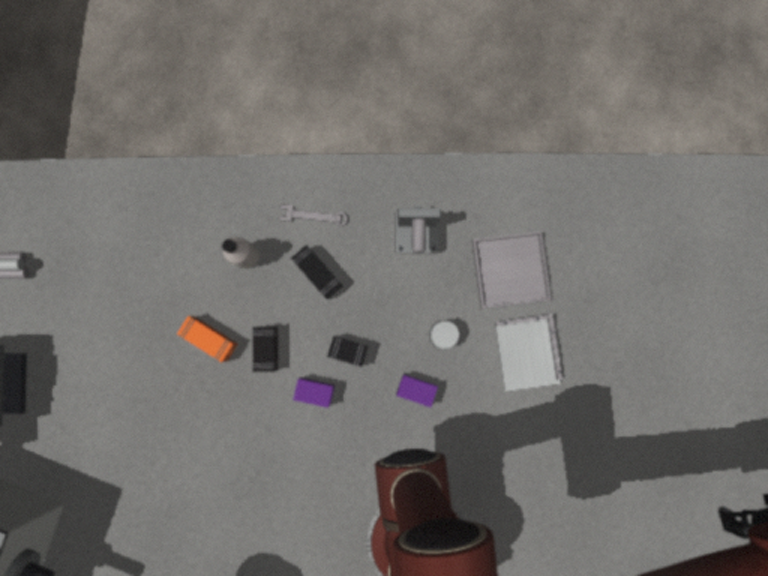

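View pics/side0.png

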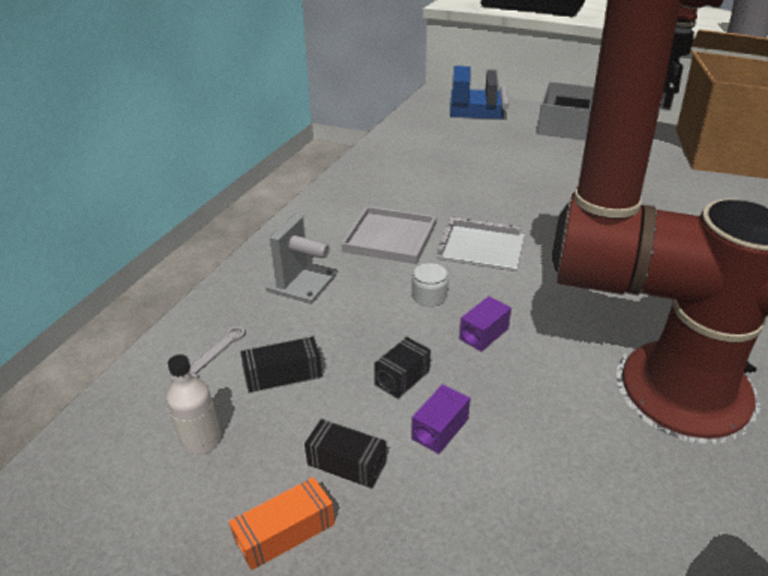

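The top view (1.5x) shows the black blocks at (318,272), (265,348) and (348,350). The look-alikes are orange at (206,338) and purple at (314,392) and (417,390). The gauge is at (418,230), the tray at (512,270) and the plate at (530,352). Next I fit the poses in both views.

```bash
cat > fit.py <<'E'
from h import *
from scipy.optimize import minimize
def box(x0,x1,y0,y1,z0,z1): return np.array([[x,y,z] for x in(x0,x1) for y in(y0,y1) for z in(z0,z1)])/1e3
def cyl(x0,x1,r,z): a=np.linspace(0,2*np.pi,24); return np.array([[x,r*np.cos(t),z+r*np.sin(t)] for x in(x0,x1) for t in a])/1e3
M={"long_sleeve":[box(-60,60,-24,24,0,48)],"middle_sleeve":[box(-50,50,-24,24,0,48)],"short_sleeve":[box(-40,40,-24,24,0,48)],
"gauge":[box(-40,60,-50,50,0,12),box(20,40,-45,45,0,125),cyl(-42,20,15,90),cyl(-50,-42,13.5,90)],
"plate":[box(-80,80,-65,65,0,10),box(-70,80,-65,-55,0,26),box(70,80,-65,55,0,26)],"tray":[box(-80,80,-80,80,0,20)]}
def pose(P,p):
    c,s=np.cos(p[2]),np.sin(p[2]); return P@np.array([[c,s,0],[-s,c,0],[0,0,1]])+[p[0],p[1],p[3] if len(p)>3 else 0]
def hulls(f,t,p): return [cv2.convexHull(proj(f,pose(P,p)).astype(np.float32))[:,0] for P in M[t]]
def render(f,t,p,S=4):
    im=np.zeros((384*S,512*S),np.uint8)
    for h in hulls(f,t,p): cv2.fillConvexPoly(im,np.round(((h+.5)*S-.5)*16).astype(np.int32),255,shift=4)
    return cv2.resize(im,(512,384),interpolation=cv2.INTER_AREA)/255.
def fit(views,t,p0,zfree=False):
    def cost(q):
        p=np.array(q)*[1,1,3,1][:len(q)]
        return sum(np.abs(render(f,t,p)-m).sum()/m.sum() for f,m in views)
    best=None
    q0=np.array(list(p0)+([0] if zfree else []))/[1,1,3,1][:3+zfree]
    for k in(0.02,0.006,0.002):
        n=len(q0); r=minimize(cost,q0,method="Nelder-Mead",options=dict(initial_simplex=np.vstack([q0,q0+np.eye(n)*k]),xatol=2e-4,fatol=1e-4,maxiter=150)); q0=r.x
    return q0*[1,1,3,1][:len(q0)],r.fun
def near(L,c,d=18):
    for o in L:
        e=o["extent"]
        if np.hypot((e[0]+e[2])/2-c[0],(e[1]+e[3])/2-c[1])<d: return o["region"].astype(float)
E
cat > m1.py <<'E'
from fit import *
T=grab_frame("top");S=grab_frame("side")
C={"long_sleeve":((210,181),(187,243)),"middle_sleeve":((177,232),(230,303)),"short_sleeve":((232,233),(267,245)),"gauge":((282,155),(199,175)),"plate":((353,235),(321,163)),"tray":((341,179),(260,156))}
Y={"long_sleeve":[-.9,.9],"middle_sleeve":[0,.2],"short_sleeve":[1.2,-1.2],"gauge":[0],"plate":[0,np.pi/2,np.pi,-np.pi/2],"tray":[0]}
ov={"T":T["pixels"].copy(),"S":S["pixels"].copy()}
ov={k:cv2.resize(cv2.cvtColor(v,cv2.COLOR_RGB2BGR),None,fx=3,fy=3,interpolation=cv2.INTER_CUBIC) for k,v in ov.items()}
for t,(ct,cs) in C.items():
    V=[]
    for f,c in((T,ct),(S,cs)):
        m=near(spotter.outline_of(f,t),c)
        if m is None and "sleeve" in t:
            g=f["pixels"].max(2)<66; n,l=cv2.connectedComponents(g.astype(np.uint8)); m=(l==l[c[1],c[0]]).astype(float) if g[c[1],c[0]] else None
        if m is not None: V.append((f,m))
    p0=back(T,ct,.02)[0][:2]
    R=[fit(V,t,[*p0,y]) for y in Y[t]]; p,e=min(R,key=lambda r:r[1])
    print(t,len(V),np.round(p,4),round(e,3),[round(r[1],3) for r in R], [np.round(fit([v],t,p)[0],4).tolist() for v in V])
    if len(V)>1: pz,ez=fit(V,t,p,True);print("  zfree",np.round(pz,4),round(ez,3))
    for k,f in(("T",T),("S",S)):
        for h in hulls(f,t,p): cv2.polylines(ov[k],[np.round((h+.5)*3*8).astype(np.int32)],True,(0,255,255),1,shift=3)
cv2.imwrite("pics/ovT.png",ov["T"][370:860,320:1120]);cv2.imwrite("pics/ovS.png",ov["S"][380:980,320:1080])
print(state()["time"])
E
python3 m1.py
```

```text
long_sleeve 2 [0.6138 0.2256 0.7337] 0.199 [np.float64(2.068), np.float64(0.199)] [[0.6142, 0.2257, 0.7493], [0.6122, 0.2271, 0.7004]]
  zfree [ 0.6145  0.2251  0.7191 -0.0028] 0.176
middle_sleeve 2 [0.4412 0.3439 0.0203] 0.174 [np.float64(0.175), np.float64(0.174)] [[0.4415, 0.344, 0.0202], [0.4411, 0.3434, 0.0029]]
  zfree [0.441  0.3442 0.0082 0.0011] 0.167
short_sleeve 2 [0.4342 0.1572 1.3011] 0.176 [np.float64(0.176), np.float64(0.179)] [[0.4339, 0.1563, 1.3035], [0.4341, 0.1577, 1.2756]]
  zfree [ 0.4344  0.1562  1.2849 -0.0016] 0.169
gauge 2 [ 0.6988 -0.0044  0.0111] 0.141 [np.float64(0.141)] [[0.7003, -0.0042, -0.0072], [0.6973, -0.0026, 0.0172]]
  zfree [ 0.6989 -0.0043 -0.0041 -0.0017] 0.125
plate 2 [ 0.4273 -0.2543  0.1339] 0.121 [np.float64(0.121), np.float64(0.55), np.float64(0.182), np.float64(0.669)] [[0.4275, -0.256, 0.1372], [0.4267, -0.2528, 0.1335]]
  zfree [ 0.4282 -0.2576  0.1359 -0.0037] 0.107
tray 2 [ 0.6179 -0.2197  0.1083] 0.092 [np.float64(0.092)] [[0.6182, -0.2197, 0.1085], [0.6167, -0.2196, 0.1189]]
  zfree [ 0.6178 -0.2206  0.1065 -0.0013] 0.09
1.7
```

View pics/ovT.png

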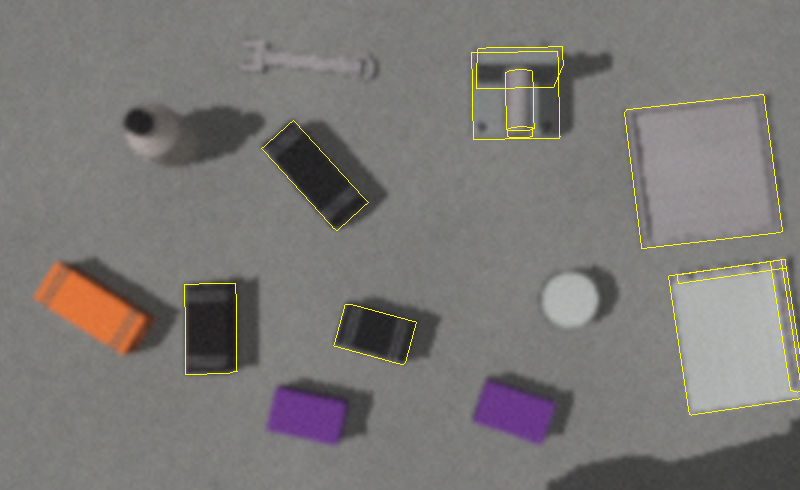

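View pics/ovS.png

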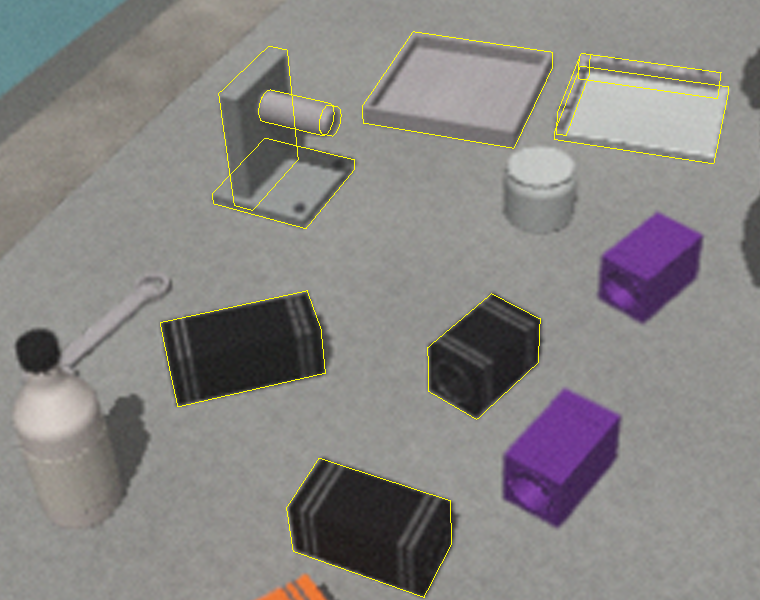

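The black blocks at overlay crop (315,175), (211,328) and (375,333) match the long, middle and short models in both views. The orange and purple blocks are the look-alikes. The plate's yaw is about 0.134, with its L on the -y and +x edges. Now I plan the first move.

```bash
cat > plan.py <<'E'
from h import *
import sys,math
def psi():
    w,x,y,z=state()["tool_rot"]; return math.atan2(2*(x*y+w*z),1-2*(y*y+z*z))
def plan(wps,start=None):
    if start is None: start=[*state()["tool_pos"],psi()]
    p=np.array(start,float);print("start",np.round(p,4))
    for w in wps:
        w=[p[i] if v is None else v for i,v in enumerate(w)]
        D=np.array(w[:3])-p[:3]; t=p[3]-w[3]; n=max(1,math.ceil(max(np.linalg.norm(D)/.0415,abs(t)/.1245)-1e-6)); print("->",np.round(w,4).tolist())
        k=math.ceil(n/5)
        for i in range(k):
            # translate evenly over the calls, turn too
            tgt=np.array(w[:3]); d=(tgt-p[:3])/(k-i); c,s=math.cos(p[3]),math.sin(p[3])
            v=np.round([1e3*(d[0]*c+d[1]*s),1e3*(d[0]*s-d[1]*c),-1e3*d[2]]); tr=round((p[3]-w[3])/(k-i),3)
            print("  rows",math.ceil(n/k),"dx %d dy %d dz %d turn %.3f"%(*v,tr))
            p[:3]+=[(v[0]*c+v[1]*s)/1e3,(v[0]*s-v[1]*c)/1e3,-v[2]/1e3]; p[3]-=tr
    return p
E
python3 - <<'E'
from plan import *
plan([(.6138,.2256,.2,.73),(None,None,.037,None)])
E
```

```text
start [ 0.1399 -0.6091  0.2259  0.2258]
-> [0.6138, 0.2256, 0.2, 0.73]
  rows 5 dx 130 dy -141 dz 5 turn -0.101
  rows 5 dx 143 dy -128 dz 5 turn -0.101
  rows 5 dx 156 dy -113 dz 5 turn -0.101
  rows 5 dx 166 dy -96 dz 5 turn -0.101
  rows 5 dx 175 dy -79 dz 6 turn -0.100
-> [0.6142, 0.2256, 0.037, 0.7298]
  rows 4 dx 0 dy 0 dz 163 turn 0.000
```

apply_moves([
  {"dx":130,"dy":-141,"dz":5,"turn":-0.101,"jaw":0},
  {"dx":130,"dy":-141,"dz":5,"turn":-0.101,"jaw":0},
  {"dx":130,"dy":-141,"dz":5,"turn":-0.101,"jaw":0},
  {"dx":130,"dy":-141,"dz":5,"turn":-0.101,"jaw":0},
  {"dx":130,"dy":-141,"dz":5,"turn":-0.101,"jaw":0},
])

```text
time: 2.12
tool_pos: [0.2363, -0.4397, 0.2206]
tool_rot: [-0.0, 0.987, 0.163, 0.0]
contact_force: [-0.4, -0.3, 0.5]
gripper_width: 0.996
grasp_force: 0.0
```

apply_moves([
  {"dx":143,"dy":-128,"dz":5,"turn":-0.101,"jaw":0},
  {"dx":143,"dy":-128,"dz":5,"turn":-0.101,"jaw":0},
  {"dx":143,"dy":-128,"dz":5,"turn":-0.101,"jaw":0},
  {"dx":143,"dy":-128,"dz":5,"turn":-0.101,"jaw":0},
  {"dx":143,"dy":-128,"dz":5,"turn":-0.101,"jaw":0},
])

```text
time: 2.53
tool_pos: [0.3305, -0.2725, 0.216]
tool_rot: [-0.0, 0.977, 0.213, 0.001]
contact_force: [-1.0, 0.1, -0.0]
gripper_width: 1.0
grasp_force: 0.0
```

apply_moves([
  {"dx":156,"dy":-113,"dz":5,"turn":-0.101,"jaw":0},
  {"dx":156,"dy":-113,"dz":5,"turn":-0.101,"jaw":0},
  {"dx":156,"dy":-113,"dz":5,"turn":-0.101,"jaw":0},
  {"dx":156,"dy":-113,"dz":5,"turn":-0.101,"jaw":0},
  {"dx":156,"dy":-113,"dz":5,"turn":-0.101,"jaw":0},
])

```text
time: 2.95
tool_pos: [0.4255, -0.1048, 0.2112]
tool_rot: [-0.0, 0.965, 0.263, 0.001]
contact_force: [0.9, -0.5, 0.0]
gripper_width: 1.003
grasp_force: 0.0
```

apply_moves([
  {"dx":166,"dy":-96,"dz":5,"turn":-0.101,"jaw":0},
  {"dx":166,"dy":-96,"dz":5,"turn":-0.101,"jaw":0},
  {"dx":166,"dy":-96,"dz":5,"turn":-0.101,"jaw":0},
  {"dx":166,"dy":-96,"dz":5,"turn":-0.101,"jaw":0},
  {"dx":166,"dy":-96,"dz":5,"turn":-0.101,"jaw":0},
])

```text
time: 3.37
tool_pos: [0.5204, 0.0621, 0.206]
tool_rot: [-0.0, 0.95, 0.311, 0.0]
contact_force: [-0.6, 0.6, -0.2]
gripper_width: 0.999
grasp_force: 0.0
```

apply_moves([
  {"dx":175,"dy":-79,"dz":6,"turn":-0.1,"jaw":0},
  {"dx":175,"dy":-79,"dz":6,"turn":-0.1,"jaw":0},
  {"dx":175,"dy":-79,"dz":6,"turn":-0.1,"jaw":0},
  {"dx":175,"dy":-79,"dz":6,"turn":-0.1,"jaw":0},
  {"dx":175,"dy":-79,"dz":6,"turn":-0.1,"jaw":0},
])

```text
time: 3.78
tool_pos: [0.6153, 0.2291, 0.1995]
tool_rot: [-0.0, 0.934, 0.358, 0.0]
contact_force: [-1.6, -1.0, 0.1]
gripper_width: 0.999
grasp_force: 0.0
```

apply_moves([
  {"dz":41,"jaw":0},
  {"dz":82,"jaw":0},
  {"dz":120,"jaw":0},
  {"dz":120,"jaw":0},
])

```text
invalid input at $.series[0]: expected keys jaw, dx, dy, dz, turn
```

apply_moves([
  {"dx":0,"dy":0,"turn":0,"dz":41,"jaw":0},
  {"dx":0,"dy":0,"turn":0,"dz":82,"jaw":0},
  {"dx":0,"dy":0,"turn":0,"dz":105,"jaw":0},
  {"dx":0,"dy":0,"turn":0,"dz":105,"jaw":0},
])

```text
time: 4.12
tool_pos: [0.6093, 0.2247, 0.0868]
tool_rot: [-0.001, 0.934, 0.357, -0.007]
contact_force: [-1.2, -1.5, -1.2]
gripper_width: 1.0
grasp_force: 0.0
```

apply_moves([
  {"dx":0,"dy":0,"turn":0,"dz":30,"jaw":0},
  {"dx":0,"dy":0,"turn":0,"dz":50,"jaw":0},
  {"dx":0,"dy":0,"turn":0,"dz":58,"jaw":0},
  {"dx":0,"dy":0,"turn":0,"dz":58,"jaw":0},
  {"dx":0,"dy":0,"turn":0,"dz":58,"jaw":0},
])

```text
time: 4.53
tool_pos: [0.6152, 0.2258, 0.0386]
tool_rot: [0.0, 0.934, 0.357, 0.001]
contact_force: [0.1, 0.2, 1.3]
gripper_width: 0.999
grasp_force: 0.0
```

apply_moves([
  {"dx":0,"dy":0,"turn":0,"dz":1,"jaw":1},
  {"dx":0,"dy":0,"turn":0,"dz":1,"jaw":1},
  {"dx":0,"dy":0,"turn":0,"dz":1,"jaw":1},
  {"dx":0,"dy":0,"turn":0,"dz":1,"jaw":1},
  {"dx":0,"dy":0,"turn":0,"dz":1,"jaw":1},
])

```text
time: 4.95
tool_pos: [0.6154, 0.2261, 0.0382]
tool_rot: [0.0, 0.934, 0.357, 0.001]
contact_force: [-0.5, 0.4, 4.6]
gripper_width: 0.525
grasp_force: 60.3
```

apply_moves([
  {"dx":0,"dy":0,"turn":0,"dz":1,"jaw":1},
  {"dx":0,"dy":0,"turn":0,"dz":1,"jaw":1},
])

```text
time: 5.12
tool_pos: [0.6154, 0.2261, 0.0381]
tool_rot: [0.0, 0.934, 0.357, 0.001]
contact_force: [-4.3, 0.3, 9.4]
gripper_width: 0.527
grasp_force: 61.2
```

```bash
python3 - <<'E'
from plan import *
print(state()["tool_pos"],psi(),state()["gripper_width"])
plan([(None,None,.16,None),(.53,-.0045,.16,.005),(.562,-.0045,.103,.005)],[.615,.2258,.0365,psi()])
E
```

```text
[0.61537696 0.22609245 0.0381149 ] 0.7299431431938755 0.5267319200627953
start [0.615  0.2258 0.0365 0.7299]
-> [0.615, 0.2258, 0.16, 0.7299]
  rows 3 dx 0 dy 0 dz -124 turn 0.000
-> [0.53, -0.0045, 0.16, 0.005]
  rows 3 dx -108 dy 57 dz 0 turn 0.362
  rows 3 dx -81 dy 93 dz 1 turn 0.363
-> [0.562, -0.0045, 0.103, 0.005]
  rows 2 dx 32 dy 0 dz 57 turn -0.000
```

apply_moves([
  {"dx":0,"dy":0,"turn":0,"dz":-41,"jaw":1},
  {"dx":0,"dy":0,"turn":0,"dz":-82,"jaw":1},
  {"dx":0,"dy":0,"turn":0,"dz":-124,"jaw":1},
])

```text
time: 5.37
tool_pos: [0.613, 0.2253, 0.1587]
tool_rot: [-0.0, 0.934, 0.357, -0.002]
contact_force: [1.2, 1.0, -2.0]
gripper_width: 0.522
grasp_force: 61.3
```

apply_moves([
  {"dx":-36,"dy":19,"turn":0.12,"dz":0,"jaw":1},
  {"dx":-72,"dy":38,"turn":0.24,"dz":0,"jaw":1},
  {"dx":-108,"dy":57,"turn":0.362,"dz":0,"jaw":1},
])

```text
time: 5.62
tool_pos: [0.5717, 0.1104, 0.1602]
tool_rot: [0.0, 0.984, 0.181, 0.001]
contact_force: [0.2, -0.4, -1.6]
gripper_width: 0.524
grasp_force: 61.3
```

apply_moves([
  {"dx":-27,"dy":31,"turn":0.12,"dz":1,"jaw":1},
  {"dx":-54,"dy":62,"turn":0.24,"dz":1,"jaw":1},
  {"dx":-81,"dy":93,"turn":0.363,"dz":1,"jaw":1},
  {"dx":-81,"dy":93,"turn":0.363,"dz":1,"jaw":1},
])

```text
time: 5.95
tool_pos: [0.5274, -0.0103, 0.1574]
tool_rot: [0.002, 1.0, -0.003, -0.001]
contact_force: [-0.2, 0.7, -1.8]
gripper_width: 0.522
grasp_force: 61.5
```

apply_moves([
  {"dx":10,"dy":0,"turn":0,"dz":28,"jaw":1},
  {"dx":20,"dy":0,"turn":0,"dz":50,"jaw":1},
  {"dx":25,"dy":0,"turn":0,"dz":56,"jaw":1},
  {"dx":25,"dy":0,"turn":0,"dz":56,"jaw":1},
  {"dx":25,"dy":0,"turn":0,"dz":56,"jaw":1},
])

```text
time: 6.37
tool_pos: [0.5546, -0.0043, 0.1018]
tool_rot: [-0.0, 1.0, 0.003, -0.0]
contact_force: [-0.2, -0.7, -1.4]
gripper_width: 0.518
grasp_force: 61.8
```

apply_moves([
  {"dx":15,"dy":0,"turn":0,"dz":-2,"jaw":1},
  {"dx":27,"dy":0,"turn":0,"dz":-2,"jaw":1},
  {"dx":35,"dy":0,"turn":0,"dz":-2,"jaw":1},
  {"dx":41,"dy":0,"turn":0,"dz":-2,"jaw":1},
  {"dx":46,"dy":0,"turn":0,"dz":-2,"jaw":1},
])

```text
time: 6.78
tool_pos: [0.6014, -0.0042, 0.1046]
tool_rot: [0.0, 1.0, 0.003, 0.001]
contact_force: [0.4, 0.2, -3.0]
gripper_width: 0.522
grasp_force: 61.8
```

apply_moves([
  {"dx":5,"dy":0,"turn":0,"dz":0,"jaw":1},
  {"dx":10,"dy":0,"turn":0,"dz":0,"jaw":1},
  {"dx":14,"dy":0,"turn":0,"dz":0,"jaw":1},
])

```text
time: 7.03
tool_pos: [0.6149, -0.0043, 0.1036]
tool_rot: [-0.0, 1.0, 0.002, -0.0]
contact_force: [0.1, -0.4, -1.6]
gripper_width: 0.52
grasp_force: 61.8
```

apply_moves([
  {"dx":2,"dy":0,"turn":0,"dz":0,"jaw":1},
  {"dx":4,"dy":0,"turn":0,"dz":0,"jaw":1},
  {"dx":5,"dy":0,"turn":0,"dz":0,"jaw":1},
])

```text
time: 7.28
tool_pos: [0.6197, -0.0043, 0.1034]
tool_rot: [-0.0, 1.0, 0.002, -0.0]
contact_force: [-0.6, -0.1, -2.1]
gripper_width: 0.518
grasp_force: 61.8
```

apply_moves([
  {"dx":2,"dy":0,"turn":0,"dz":0,"jaw":1},
  {"dx":4,"dy":0,"turn":0,"dz":0,"jaw":1},
  {"dx":5,"dy":0,"turn":0,"dz":0,"jaw":1},
])

```text
time: 7.53
tool_pos: [0.6206, -0.0044, 0.1032]
tool_rot: [0.0, 1.0, 0.003, -0.006]
contact_force: [-18.0, -0.2, 9.9]
gripper_width: 0.525
grasp_force: 63.8
```

apply_moves([
  {"dx":2,"dy":0,"turn":0,"dz":0,"jaw":1},
  {"dx":4,"dy":0,"turn":0,"dz":0,"jaw":1},
])

```text
time: 7.7
tool_pos: [0.6209, -0.0044, 0.1031]
tool_rot: [0.0, 1.0, 0.003, -0.011]
contact_force: [-33.3, -1.1, 19.3]
gripper_width: 0.522
grasp_force: 65.5
```

```bash
python3 - <<'E'
from plan import *
plan([(.535,-.0045,.104,.005),(.57,-.09,.15,.05),(.6223,-.2595,.11,.108),(None,None,.046,None)],[.629,-.0044,.104,.005])
E
```

```text
start [ 0.629  -0.0044  0.104   0.005 ]
-> [0.535, -0.0045, 0.104, 0.005]
  rows 3 dx -94 dy 0 dz 0 turn 0.000
-> [0.57, -0.09, 0.15, 0.05]
  rows 3 dx 35 dy 85 dz -46 turn -0.045
-> [0.6223, -0.2595, 0.11, 0.108]
  rows 5 dx 43 dy 172 dz 40 turn -0.058
-> [0.622, -0.2593, 0.046, 0.108]
  rows 2 dx 0 dy 0 dz 64 turn 0.000
```

apply_moves([
  {"dx":-8,"dy":0,"turn":0,"dz":0,"jaw":1},
  {"dx":-25,"dy":0,"turn":0,"dz":0,"jaw":1},
  {"dx":-55,"dy":0,"turn":0,"dz":0,"jaw":1},
  {"dx":-94,"dy":0,"turn":0,"dz":0,"jaw":1},
])

```text
time: 8.03
tool_pos: [0.5352, -0.005, 0.1041]
tool_rot: [0.0, 1.0, 0.002, 0.001]
contact_force: [-1.1, 0.1, -0.7]
gripper_width: 0.524
grasp_force: 61.8
```

apply_moves([
  {"dx":0,"dy":28,"turn":-0.015,"dz":-20,"jaw":1},
  {"dx":17,"dy":56,"turn":-0.03,"dz":-38,"jaw":1},
  {"dx":35,"dy":85,"turn":-0.045,"dz":-46,"jaw":1},
])

```text
time: 8.28
tool_pos: [0.5692, -0.0898, 0.1506]
tool_rot: [0.0, 1.0, 0.026, 0.001]
contact_force: [1.1, 0.1, -1.1]
gripper_width: 0.521
grasp_force: 61.9
```

apply_moves([
  {"dx":10,"dy":38,"turn":-0.02,"dz":5,"jaw":1},
  {"dx":20,"dy":76,"turn":-0.04,"dz":15,"jaw":1},
  {"dx":30,"dy":114,"turn":-0.058,"dz":25,"jaw":1},
  {"dx":38,"dy":150,"turn":-0.058,"dz":35,"jaw":1},
  {"dx":43,"dy":172,"turn":-0.058,"dz":40,"jaw":1},
])

```text
time: 8.7
tool_pos: [0.6214, -0.2627, 0.1081]
tool_rot: [0.0, 0.999, 0.053, -0.0]
contact_force: [0.2, 1.7, -2.0]
gripper_width: 0.521
grasp_force: 61.9
```

apply_moves([
  {"dx":0,"dy":0,"turn":0,"dz":25,"jaw":1},
  {"dx":0,"dy":0,"turn":0,"dz":45,"jaw":1},
  {"dx":0,"dy":0,"turn":0,"dz":56,"jaw":1},
  {"dx":0,"dy":0,"turn":0,"dz":60,"jaw":1},
  {"dx":0,"dy":0,"turn":0,"dz":60,"jaw":1},
])

```text
time: 9.12
tool_pos: [0.6207, -0.2585, 0.0481]
tool_rot: [-0.001, 0.999, 0.054, -0.001]
contact_force: [0.8, 0.3, -2.4]
gripper_width: 0.521
grasp_force: 61.9
```

apply_moves([
  {"dx":0,"dy":0,"turn":0,"dz":2,"jaw":1},
  {"dx":0,"dy":0,"turn":0,"dz":4,"jaw":1},
  {"dx":0,"dy":0,"turn":0,"dz":5,"jaw":1},
  {"dx":0,"dy":0,"turn":0,"dz":5,"jaw":1},
])

```text
time: 9.45
tool_pos: [0.622, -0.2593, 0.0454]
tool_rot: [0.0, 0.999, 0.054, 0.001]
contact_force: [0.4, -0.1, -2.4]
gripper_width: 0.526
grasp_force: 61.9
```

apply_moves([
  {"dx":0,"dy":0,"turn":0,"dz":0,"jaw":0.35},
  {"dx":0,"dy":0,"turn":0,"dz":0,"jaw":0.35},
  {"dx":0,"dy":0,"turn":0,"dz":0,"jaw":0.35},
  {"dx":0,"dy":0,"turn":0,"dz":0,"jaw":0.35},
])

```text
time: 9.78
tool_pos: [0.6219, -0.2594, 0.0452]
tool_rot: [0.0, 0.999, 0.054, 0.0]
contact_force: [-0.5, -0.3, 0.5]
gripper_width: 0.648
grasp_force: 0.0
```

apply_moves([
  {"dx":0,"dy":0,"turn":0,"dz":-15,"jaw":0.3},
  {"dx":0,"dy":0,"turn":0,"dz":-45,"jaw":0.3},
  {"dx":0,"dy":0,"turn":0,"dz":-85,"jaw":0.3},
  {"dx":0,"dy":0,"turn":0,"dz":-116,"jaw":0.25},
])

```text
time: 10.12
tool_pos: [0.6219, -0.2595, 0.1642]
tool_rot: [0.001, 0.999, 0.054, 0.001]
contact_force: [1.0, -0.2, 1.0]
gripper_width: 0.75
grasp_force: 0.0
```

```bash
python3 - <<'E'
from plan import *
p=[*state()["tool_pos"],psi()]
print(state()["gripper_width"])
plan([(.50,.05,.19,.05),(.4412,.3439,.15,.012),(None,None,.037,None)])
f=grab_frame("side");save(f,"tray1",4,(220,110,370,200))
E
```

```text
0.7495028360560231
start [ 0.6219 -0.2595  0.1642  0.1077]
-> [0.5, 0.05, 0.19, 0.05]
  rows 5 dx -44 dy -160 dz -13 turn 0.029
  rows 5 dx -49 dy -159 dz -13 turn 0.029
-> [0.4412, 0.3439, 0.15, 0.012]
  rows 4 dx -22 dy -148 dz 20 turn 0.019
  rows 4 dx -25 dy -148 dz 20 turn 0.019
-> [0.4407, 0.3434, 0.037, 0.0117]
  rows 3 dx 0 dy 0 dz 113 turn 0.000
```

apply_moves([
  {"dx":-9,"dy":-32,"dz":-5,"turn":0.01,"jaw":0.25},
  {"dx":-18,"dy":-64,"dz":-10,"turn":0.02,"jaw":0.25},
  {"dx":-27,"dy":-98,"dz":-13,"turn":0.029,"jaw":0.25},
  {"dx":-36,"dy":-134,"dz":-13,"turn":0.029,"jaw":0.25},
  {"dx":-44,"dy":-160,"dz":-13,"turn":0.029,"jaw":0.25},
])

```text
time: 10.58
tool_pos: [0.56, -0.1028, 0.1751]
tool_rot: [-0.0, 0.999, 0.04, 0.001]
contact_force: [1.4, 1.0, 0.2]
gripper_width: 0.747
grasp_force: 0.0
```

apply_moves([
  {"dx":-9,"dy":-32,"dz":-5,"turn":0.01,"jaw":0.25},
  {"dx":-19,"dy":-64,"dz":-10,"turn":0.02,"jaw":0.25},
  {"dx":-29,"dy":-98,"dz":-13,"turn":0.029,"jaw":0.25},
  {"dx":-39,"dy":-134,"dz":-13,"turn":0.029,"jaw":0.25},
  {"dx":-49,"dy":-159,"dz":-13,"turn":0.029,"jaw":0.25},
])

```text
time: 11.0
tool_pos: [0.4986, 0.052, 0.1882]
tool_rot: [-0.0, 1.0, 0.025, 0.001]
contact_force: [-0.8, 0.1, 0.0]
gripper_width: 0.75
grasp_force: 0.0
```

apply_moves([
  {"dx":-5,"dy":-38,"dz":5,"turn":0.01,"jaw":0.25},
  {"dx":-11,"dy":-76,"dz":10,"turn":0.019,"jaw":0.25},
  {"dx":-17,"dy":-114,"dz":15,"turn":0.019,"jaw":0.25},
  {"dx":-22,"dy":-148,"dz":20,"turn":0.019,"jaw":0.25},
])

```text
time: 11.33
tool_pos: [0.4694, 0.1986, 0.1679]
tool_rot: [-0.0, 1.0, 0.016, 0.001]
contact_force: [1.4, 0.2, -0.4]
gripper_width: 0.749
grasp_force: 0.0
```

apply_moves([
  {"dx":-7,"dy":-38,"dz":5,"turn":0.01,"jaw":0.25},
  {"dx":-13,"dy":-76,"dz":10,"turn":0.019,"jaw":0.25},
  {"dx":-19,"dy":-114,"dz":15,"turn":0.019,"jaw":0.25},
  {"dx":-25,"dy":-138,"dz":20,"turn":0.019,"jaw":0.25},
  {"dx":-25,"dy":-148,"dz":20,"turn":0.019,"jaw":0.25},
])

```text
time: 11.75
tool_pos: [0.4386, 0.3464, 0.1465]
tool_rot: [-0.0, 1.0, 0.008, -0.0]
contact_force: [-0.0, -0.8, -0.5]
gripper_width: 0.751
grasp_force: 0.0
```

apply_moves([
  {"dx":0,"dy":0,"dz":20,"turn":0,"jaw":0.25},
  {"dx":0,"dy":0,"dz":40,"turn":0,"jaw":0.25},
  {"dx":0,"dy":0,"dz":50,"turn":0,"jaw":0.25},
])

```text
time: 12.0
tool_pos: [0.4398, 0.343, 0.0953]
tool_rot: [0.001, 1.0, 0.006, -0.001]
contact_force: [-1.0, 0.0, -1.1]
gripper_width: 0.743
grasp_force: 0.0
```

View pics/tray1.png

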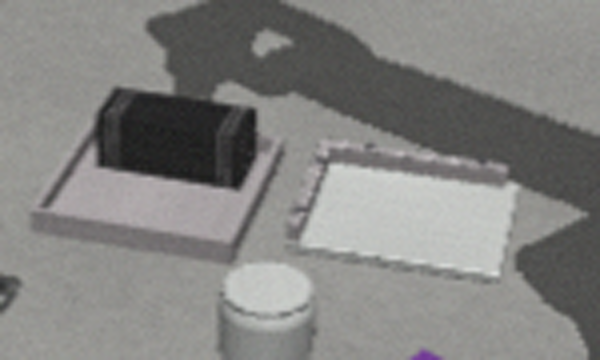

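The long sleeve (crop about (175,140)) lies flat in the far half of the tray. Next I grasp the middle one.

apply_moves([
  {"dx":1,"dy":0,"dz":25,"turn":0,"jaw":0.25},
  {"dx":1,"dy":0,"dz":45,"turn":0,"jaw":0.25},
  {"dx":1,"dy":0,"dz":60,"turn":0,"jaw":0.25},
  {"dx":1,"dy":0,"dz":60,"turn":0,"jaw":0.25},
])

```text
time: 12.33
tool_pos: [0.4395, 0.3416, 0.0335]
tool_rot: [0.002, 1.0, 0.005, -0.003]
contact_force: [-0.9, -0.2, -0.6]
gripper_width: 0.752
grasp_force: 0.0
```

apply_moves([
  {"dx":0,"dy":0,"turn":0,"dz":0,"jaw":1},
  {"dx":0,"dy":0,"turn":0,"dz":0,"jaw":1},
  {"dx":0,"dy":0,"turn":0,"dz":0,"jaw":1},
  {"dx":0,"dy":0,"turn":0,"dz":0,"jaw":1},
  {"dx":0,"dy":0,"turn":0,"dz":0,"jaw":1},
])

```text
time: 12.75
tool_pos: [0.4425, 0.3441, 0.0382]
tool_rot: [-0.001, 1.0, 0.006, 0.001]
contact_force: [-0.3, -0.2, 1.5]
gripper_width: 0.522
grasp_force: 62.0
```

```bash
python3 - <<'E'
from plan import *
s=state();print(s["tool_pos"],psi(),s["gripper_width"],s["grasp_force"],s["contact_force"])
plan([(None,None,.14,None),(.51,.12,.17,.005),(.56,-.0045,.13,.005),(.57,-.0045,.104,.005)])
E
```

```text
[0.44247446 0.34412561 0.03818287] 0.011838254590855453 0.5220501671883608 62.0435106754303 [-0.26278556 -0.18576923  1.50761697]
start [0.4425 0.3441 0.0382 0.0118]
-> [0.4425, 0.3441, 0.14, 0.0118]
  rows 3 dx 0 dy 0 dz -102 turn 0.000
-> [0.51, 0.12, 0.17, 0.005]
  rows 3 dx 32 dy 112 dz -15 turn 0.003
  rows 3 dx 33 dy 113 dz -15 turn 0.004
-> [0.56, -0.0045, 0.13, 0.005]
  rows 4 dx 50 dy 125 dz 40 turn -0.000
-> [0.57, -0.0045, 0.104, 0.005]
  rows 1 dx 10 dy 0 dz 26 turn -0.000
```

apply_moves([
  {"dx":0,"dy":0,"turn":0,"dz":-35,"jaw":1},
  {"dx":0,"dy":0,"turn":0,"dz":-75,"jaw":1},
  {"dx":0,"dy":0,"turn":0,"dz":-102,"jaw":1},
])

```text
time: 13.0
tool_pos: [0.4418, 0.3441, 0.1414]
tool_rot: [-0.001, 1.0, 0.006, 0.001]
contact_force: [1.1, 0.9, -0.3]
gripper_width: 0.526
grasp_force: 62.1
```

apply_moves([
  {"dx":10,"dy":37,"turn":0.003,"dz":-5,"jaw":1},
  {"dx":21,"dy":74,"turn":0.003,"dz":-10,"jaw":1},
  {"dx":32,"dy":112,"turn":0.003,"dz":-15,"jaw":1},
])

```text
time: 13.25
tool_pos: [0.4748, 0.2315, 0.1548]
tool_rot: [-0.0, 1.0, 0.006, 0.001]
contact_force: [0.7, -0.7, -2.7]
gripper_width: 0.522
grasp_force: 62.1
```

apply_moves([
  {"dx":11,"dy":37,"turn":0.004,"dz":-5,"jaw":1},
  {"dx":22,"dy":75,"turn":0.004,"dz":-10,"jaw":1},
  {"dx":33,"dy":113,"turn":0.004,"dz":-15,"jaw":1},
])

```text
time: 13.5
tool_pos: [0.5085, 0.1177, 0.1688]
tool_rot: [-0.0, 1.0, 0.003, 0.0]
contact_force: [0.8, -0.6, -1.9]
gripper_width: 0.521
grasp_force: 62.1
```

apply_moves([
  {"dx":15,"dy":37,"turn":0,"dz":12,"jaw":1},
  {"dx":30,"dy":74,"turn":0,"dz":24,"jaw":1},
  {"dx":42,"dy":105,"turn":0,"dz":34,"jaw":1},
  {"dx":50,"dy":125,"turn":0,"dz":40,"jaw":1},
  {"dx":50,"dy":125,"turn":0,"dz":55,"jaw":1},
])

```text
time: 13.92
tool_pos: [0.5617, -0.0096, 0.1151]
tool_rot: [0.001, 1.0, 0.0, 0.002]
contact_force: [-0.4, 1.1, -1.9]
gripper_width: 0.522
grasp_force: 62.2
```

apply_moves([
  {"dx":5,"dy":0,"turn":0,"dz":8,"jaw":1},
  {"dx":10,"dy":0,"turn":0,"dz":11,"jaw":1},
  {"dx":10,"dy":0,"turn":0,"dz":11,"jaw":1},
  {"dx":10,"dy":0,"turn":0,"dz":11,"jaw":1},
])

```text
time: 14.25
tool_pos: [0.5695, -0.0046, 0.1028]
tool_rot: [-0.0, 1.0, 0.003, 0.0]
contact_force: [0.4, 0.1, -1.6]
gripper_width: 0.519
grasp_force: 62.1
```

apply_moves([
  {"dx":14,"dy":0,"turn":0,"dz":-1,"jaw":1},
  {"dx":26,"dy":0,"turn":0,"dz":-1,"jaw":1},
  {"dx":34,"dy":0,"turn":0,"dz":-1,"jaw":1},
  {"dx":42,"dy":0,"turn":0,"dz":-1,"jaw":1},
  {"dx":49,"dy":0,"turn":0,"dz":-1,"jaw":1},
])

```text
time: 14.67
tool_pos: [0.619, -0.0047, 0.1042]
tool_rot: [0.0, 1.0, 0.003, 0.0]
contact_force: [-1.0, 0.2, -2.3]
gripper_width: 0.524
grasp_force: 62.1
```

apply_moves([
  {"dx":4,"dy":0,"turn":0,"dz":0,"jaw":1},
  {"dx":8,"dy":0,"turn":0,"dz":0,"jaw":1},
  {"dx":11,"dy":0,"turn":0,"dz":0,"jaw":1},
  {"dx":14,"dy":0,"turn":0,"dz":0,"jaw":1},
  {"dx":16,"dy":0,"turn":0,"dz":0,"jaw":1},
])

```text
time: 15.08
tool_pos: [0.6344, -0.0051, 0.1035]
tool_rot: [-0.0, 1.0, 0.002, -0.0]
contact_force: [0.5, 0.0, -3.1]
gripper_width: 0.525
grasp_force: 62.1
```

apply_moves([
  {"dx":4,"dy":0,"turn":0,"dz":0,"jaw":1},
  {"dx":8,"dy":0,"turn":0,"dz":0,"jaw":1},
  {"dx":10,"dy":0,"turn":0,"dz":0,"jaw":1},
])

```text
time: 15.33
tool_pos: [0.6447, -0.0051, 0.1036]
tool_rot: [-0.0, 1.0, 0.002, 0.0]
contact_force: [0.1, -0.0, -1.6]
gripper_width: 0.517
grasp_force: 62.1
```

apply_moves([
  {"dx":4,"dy":0,"turn":0,"dz":0,"jaw":1},
  {"dx":8,"dy":0,"turn":0,"dz":0,"jaw":1},
  {"dx":12,"dy":0,"turn":0,"dz":0,"jaw":1},
  {"dx":16,"dy":0,"turn":0,"dz":0,"jaw":1},
  {"dx":18,"dy":0,"turn":0,"dz":0,"jaw":1},
])

```text
time: 15.75
tool_pos: [0.6629, -0.0049, 0.1036]
tool_rot: [0.0, 1.0, 0.002, 0.0]
contact_force: [0.4, -0.2, -1.8]
gripper_width: 0.521
grasp_force: 62.1
```

Middle goes on freely; now I push it to the plate.

apply_moves([
  {"dx":2,"dy":0,"turn":0,"dz":0,"jaw":1},
  {"dx":4,"dy":0,"turn":0,"dz":0,"jaw":1},
  {"dx":6,"dy":0,"turn":0,"dz":0,"jaw":1},
  {"dx":8,"dy":0,"turn":0,"dz":0,"jaw":1},
])

```text
time: 16.08
tool_pos: [0.6704, -0.0049, 0.1036]
tool_rot: [-0.0, 1.0, 0.002, -0.0]
contact_force: [-0.4, 0.4, -2.1]
gripper_width: 0.521
grasp_force: 62.1
```

apply_moves([
  {"dx":2,"dy":0,"turn":0,"dz":0,"jaw":1},
  {"dx":4,"dy":0,"turn":0,"dz":0,"jaw":1},
])

```text
time: 16.25
tool_pos: [0.6712, -0.0046, 0.1032]
tool_rot: [-0.0, 1.0, 0.002, -0.005]
contact_force: [-15.8, 0.4, 6.5]
gripper_width: 0.519
grasp_force: 63.7
```

apply_moves([
  {"dx":2,"dy":0,"turn":0,"dz":0,"jaw":1},
  {"dx":2,"dy":0,"turn":0,"dz":0,"jaw":1},
])

```text
time: 16.42
tool_pos: [0.6713, -0.0045, 0.1028]
tool_rot: [-0.0, 1.0, 0.002, -0.007]
contact_force: [-17.6, 0.2, 7.3]
gripper_width: 0.52
grasp_force: 64.0
```

apply_moves([
  {"dx":-10,"dy":0,"turn":0,"dz":0,"jaw":1},
  {"dx":-30,"dy":0,"turn":0,"dz":0,"jaw":1},
  {"dx":-65,"dy":0,"turn":0,"dz":0,"jaw":1},
  {"dx":-105,"dy":0,"turn":0,"dz":0,"jaw":1},
  {"dx":-135,"dy":0,"turn":0,"dz":0,"jaw":1},
])

```text
time: 16.83
tool_pos: [0.5389, -0.0054, 0.103]
tool_rot: [-0.0, 1.0, 0.002, -0.001]
contact_force: [-0.7, 0.1, -1.6]
gripper_width: 0.516
grasp_force: 62.1
```

```bash
python3 - <<'E'
from plan import *
plan([(.52,-.09,.16,.06),(.4423,-.2755,.12,.134),(None,None,.060,None)])
E
```

```text
start [ 0.5389 -0.0054  0.103   0.0049]
-> [0.52, -0.09, 0.16, 0.06]
  rows 3 dx -19 dy 85 dz -57 turn -0.055
-> [0.4423, -0.2755, 0.12, 0.134]
  rows 5 dx -89 dy 180 dz 40 turn -0.074
-> [0.4422, -0.2755, 0.06, 0.1339]
  rows 2 dx 0 dy 0 dz 60 turn 0.000
```

apply_moves([
  {"dx":-6,"dy":25,"turn":-0.018,"dz":-25,"jaw":1},
  {"dx":-12,"dy":55,"turn":-0.036,"dz":-45,"jaw":1},
  {"dx":-19,"dy":85,"turn":-0.055,"dz":-57,"jaw":1},
  {"dx":-19,"dy":85,"turn":-0.055,"dz":-57,"jaw":1},
])

```text
time: 17.17
tool_pos: [0.524, -0.0952, 0.165]
tool_rot: [0.003, 1.0, 0.028, 0.003]
contact_force: [0.8, 0.9, -2.1]
gripper_width: 0.519
grasp_force: 62.3
```

apply_moves([
  {"dx":-18,"dy":36,"turn":-0.02,"dz":8,"jaw":1},
  {"dx":-36,"dy":72,"turn":-0.04,"dz":16,"jaw":1},
  {"dx":-54,"dy":108,"turn":-0.06,"dz":24,"jaw":1},
  {"dx":-72,"dy":144,"turn":-0.074,"dz":32,"jaw":1},
  {"dx":-89,"dy":180,"turn":-0.074,"dz":40,"jaw":1},
])

```text
time: 17.58
tool_pos: [0.4438, -0.2769, 0.1204]
tool_rot: [0.0, 0.998, 0.067, 0.0]
contact_force: [1.8, -0.2, -2.7]
gripper_width: 0.526
grasp_force: 62.4
```

apply_moves([
  {"dx":0,"dy":0,"turn":0,"dz":20,"jaw":1},
  {"dx":0,"dy":0,"turn":0,"dz":40,"jaw":1},
  {"dx":0,"dy":0,"turn":0,"dz":52,"jaw":1},
  {"dx":0,"dy":0,"turn":0,"dz":58,"jaw":1},
  {"dx":0,"dy":0,"turn":0,"dz":58,"jaw":1},
])

```text
time: 18.0
tool_pos: [0.4438, -0.2743, 0.0608]
tool_rot: [-0.001, 0.998, 0.067, -0.001]
contact_force: [-0.7, 1.8, -2.8]
gripper_width: 0.52
grasp_force: 62.4
```

```bash
python3 - <<'E'
from h import *
f=grab_frame("side");save(f,"plate1",6,(270,120,395,200))
E
```

```text
(no output)
```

View pics/plate1.png

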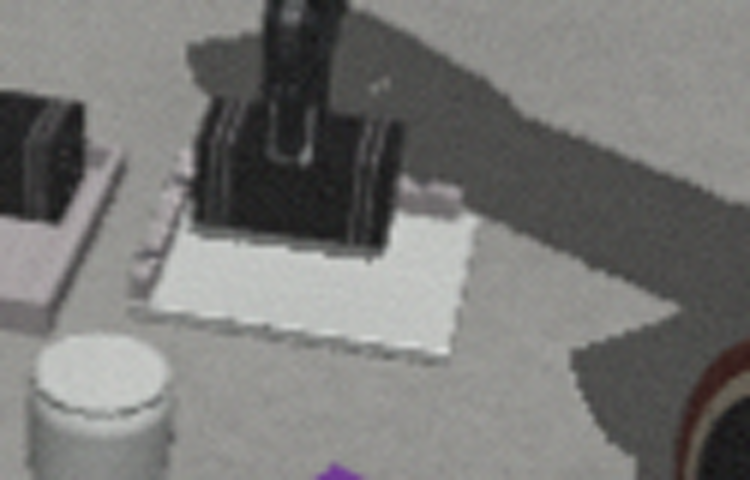

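The sleeve (crop about (300,180)) hangs just above the plate, inside the L of bars. Lower it.

apply_moves([
  {"dx":0,"dy":0,"turn":0,"dz":5,"jaw":1},
  {"dx":0,"dy":0,"turn":0,"dz":9,"jaw":1},
  {"dx":0,"dy":0,"turn":0,"dz":12,"jaw":1},
  {"dx":0,"dy":0,"turn":0,"dz":13,"jaw":1},
  {"dx":0,"dy":0,"turn":0,"dz":14,"jaw":1},
])

```text
time: 18.47
tool_pos: [0.4447, -0.2755, 0.0486]
tool_rot: [0.0, 0.998, 0.067, 0.0]
contact_force: [0.4, -0.2, -2.2]
gripper_width: 0.521
grasp_force: 62.5
```

apply_moves([
  {"dx":0,"dy":0,"turn":0,"dz":1,"jaw":1},
  {"dx":0,"dy":0,"turn":0,"dz":2,"jaw":1},
  {"dx":0,"dy":0,"turn":0,"dz":2,"jaw":1},
])

```text
time: 18.72
tool_pos: [0.4448, -0.2757, 0.0481]
tool_rot: [-0.0, 0.998, 0.067, -0.0]
contact_force: [-3.8, 2.8, 6.9]
gripper_width: 0.521
grasp_force: 64.4
```

apply_moves([
  {"dx":0,"dy":1,"turn":0,"dz":0,"jaw":1},
  {"dx":0,"dy":3,"turn":0,"dz":0,"jaw":1},
  {"dx":0,"dy":4,"turn":0,"dz":0,"jaw":1},
  {"dx":0,"dy":5,"turn":0,"dz":0,"jaw":1},
])

```text
time: 19.05
tool_pos: [0.4461, -0.2803, 0.0482]
tool_rot: [-0.001, 0.998, 0.067, 0.001]
contact_force: [-0.9, 3.9, 4.4]
gripper_width: 0.517
grasp_force: 64.1
```

apply_moves([
  {"dx":0,"dy":1,"turn":0,"dz":0,"jaw":1},
  {"dx":0,"dy":2,"turn":0,"dz":0,"jaw":1},
  {"dx":0,"dy":3,"turn":0,"dz":0,"jaw":1},
  {"dx":0,"dy":3,"turn":0,"dz":0,"jaw":1},
])

```text
time: 19.38
tool_pos: [0.4467, -0.2834, 0.0482]
tool_rot: [-0.0, 0.998, 0.067, 0.001]
contact_force: [-0.2, 3.9, 5.6]
gripper_width: 0.525
grasp_force: 64.0
```

apply_moves([
  {"dx":0,"dy":1,"turn":0,"dz":0,"jaw":1},
  {"dx":0,"dy":2,"turn":0,"dz":0,"jaw":1},
  {"dx":0,"dy":2,"turn":0,"dz":0,"jaw":1},
])

```text
time: 19.63
tool_pos: [0.4468, -0.2839, 0.0482]
tool_rot: [-0.002, 0.998, 0.066, 0.001]
contact_force: [-1.8, 10.3, 9.8]
gripper_width: 0.52
grasp_force: 64.8
```

apply_moves([
  {"dx":2,"dy":1,"turn":0,"dz":0,"jaw":1},
  {"dx":4,"dy":1,"turn":0,"dz":0,"jaw":1},
  {"dx":5,"dy":1,"turn":0,"dz":0,"jaw":1},
  {"dx":6,"dy":1,"turn":0,"dz":0,"jaw":1},
])

```text
time: 19.97
tool_pos: [0.4476, -0.2839, 0.0481]
tool_rot: [-0.004, 0.998, 0.067, -0.007]
contact_force: [-22.2, 9.7, 23.1]
gripper_width: 0.526
grasp_force: 67.5
```

apply_moves([
  {"dx":1,"dy":0,"turn":0,"dz":0,"jaw":1},
  {"dx":2,"dy":0,"turn":0,"dz":0,"jaw":1},
  {"dx":2,"dy":0,"turn":0,"dz":0,"jaw":1},
])

```text
time: 20.22
tool_pos: [0.4495, -0.2836, 0.0481]
tool_rot: [-0.004, 0.998, 0.067, -0.006]
contact_force: [-22.1, 10.4, 22.6]
gripper_width: 0.52
grasp_force: 67.4
```

apply_moves([
  {"dx":0,"dy":-1,"turn":0,"dz":-2,"jaw":1},
  {"dx":0,"dy":-1,"turn":0,"dz":-2,"jaw":1},
  {"dx":0,"dy":-1,"turn":0,"dz":-2,"jaw":1},
])

```text
time: 20.47
tool_pos: [0.4523, -0.2831, 0.0487]
tool_rot: [-0.002, 0.998, 0.066, -0.002]
contact_force: [-6.8, 5.2, 5.1]
gripper_width: 0.517
grasp_force: 64.0
```

```bash
python3 - <<'E'
from fit import *
f=grab_frame("side");save(f,"plate2",6,(270,120,395,200))
s=state();print(s["tool_pos"],s["contact_force"])
m=near(spotter.outline_of(f,"middle_sleeve"),(320,152),25)
E
```

```text
[ 0.4523052  -0.28314578  0.04870301] [-6.83804528  5.07297118  4.78796331]
```

View pics/plate2.png

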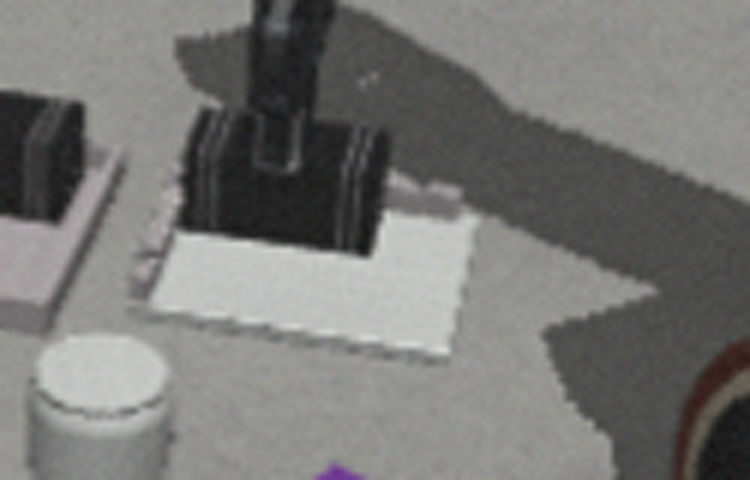

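The sleeve is flat and close to both bars (its end is at crop (190,170)). It was sticking under downforce, so I keep pushing lightly in +x.

apply_moves([
  {"dx":1,"dy":0,"turn":0,"dz":0,"jaw":1},
  {"dx":2,"dy":0,"turn":0,"dz":0,"jaw":1},
  {"dx":3,"dy":0,"turn":0,"dz":0,"jaw":1},
  {"dx":3,"dy":0,"turn":0,"dz":0,"jaw":1},
])

```text
time: 20.9
tool_pos: [0.4531, -0.283, 0.0485]
tool_rot: [-0.002, 0.998, 0.067, -0.005]
contact_force: [-14.3, 4.0, 10.2]
gripper_width: 0.522
grasp_force: 65.0
```

apply_moves([
  {"dx":1,"dy":0,"turn":0,"dz":0,"jaw":1},
  {"dx":2,"dy":1,"turn":0,"dz":0,"jaw":1},
  {"dx":2,"dy":2,"turn":0,"dz":0,"jaw":1},
  {"dx":2,"dy":2,"turn":0,"dz":0,"jaw":1},
])

```text
time: 21.23
tool_pos: [0.4532, -0.2832, 0.0484]
tool_rot: [-0.005, 0.998, 0.067, -0.008]
contact_force: [-23.0, 10.3, 18.4]
gripper_width: 0.516
grasp_force: 66.5
```

apply_moves([
  {"dx":-3,"dy":-1,"turn":0,"dz":0,"jaw":1},
  {"dx":-3,"dy":-1,"turn":0,"dz":0,"jaw":1},
  {"dx":-3,"dy":-1,"turn":0,"dz":0,"jaw":1},
])

```text
time: 21.48
tool_pos: [0.4531, -0.2832, 0.0485]
tool_rot: [-0.003, 0.998, 0.066, -0.004]
contact_force: [-11.6, 7.0, 9.6]
gripper_width: 0.522
grasp_force: 64.8
```

apply_moves([
  {"dx":0,"dy":0,"turn":0,"dz":0,"jaw":0.4},
  {"dx":0,"dy":0,"turn":0,"dz":0,"jaw":0.4},
  {"dx":0,"dy":0,"turn":0,"dz":0,"jaw":0.4},
  {"dx":0,"dy":0,"turn":0,"dz":0,"jaw":0.4},
])

```text
time: 21.82
tool_pos: [0.4557, -0.2848, 0.0486]
tool_rot: [-0.001, 0.998, 0.067, -0.0]
contact_force: [-3.7, 3.5, 1.5]
gripper_width: 0.601
grasp_force: 2.0
```

apply_moves([
  {"dx":0,"dy":0,"turn":0,"dz":-15,"jaw":0.4},
  {"dx":0,"dy":0,"turn":0,"dz":-45,"jaw":0.3},
  {"dx":0,"dy":0,"turn":0,"dz":-80,"jaw":0.3},
  {"dx":0,"dy":0,"turn":0,"dz":-110,"jaw":0.3},
  {"dx":0,"dy":0,"turn":0,"dz":-110,"jaw":0.3},
])

```text
time: 22.23
tool_pos: [0.4603, -0.2889, 0.1676]
tool_rot: [0.006, 0.998, 0.067, 0.006]
contact_force: [1.1, -0.3, 1.1]
gripper_width: 0.698
grasp_force: 0.0
```

```bash
python3 - <<'E'
from plan import *
s=state();print(s["tool_pos"],psi(),s["gripper_width"])
plan([(.455,-.06,.17,.7),(.4342,.1572,.15,1.29),(None,None,.037,None)])
f=grab_frame("side")
import pickle;pickle.dump(f,open("side_after.pkl","wb"))
E
```

```text
[ 0.46031499 -0.28891834  0.16759906] 0.13383653114490685 0.6977523623900956
start [ 0.4603 -0.2889  0.1676  0.1338]
-> [0.455, -0.06, 0.17, 0.7]
  rows 3 dx 13 dy -114 dz -1 turn -0.283
  rows 3 dx 44 dy -106 dz -1 turn -0.283
-> [0.4342, 0.1572, 0.15, 1.29]
  rows 3 dx 62 dy -90 dz 10 turn -0.295
  rows 3 dx 85 dy -68 dz 10 turn -0.295
-> [0.434, 0.1576, 0.037, 1.2898]
  rows 3 dx 0 dy 0 dz 113 turn 0.000
```

apply_moves([
  {"dx":4,"dy":-38,"turn":-0.1,"dz":-1,"jaw":0.3},
  {"dx":9,"dy":-76,"turn":-0.2,"dz":-1,"jaw":0.3},
  {"dx":13,"dy":-114,"turn":-0.283,"dz":-1,"jaw":0.3},
])

```text
time: 22.53
tool_pos: [0.4535, -0.1698, 0.1587]
tool_rot: [0.0, 0.978, 0.208, 0.0]
contact_force: [0.5, 0.1, 0.0]
gripper_width: 0.697
grasp_force: 0.0
```

apply_moves([
  {"dx":15,"dy":-36,"turn":-0.1,"dz":-1,"jaw":0.2},
  {"dx":30,"dy":-71,"turn":-0.2,"dz":-1,"jaw":0.2},
  {"dx":44,"dy":-106,"turn":-0.283,"dz":-1,"jaw":0.2},
])

```text
time: 22.78
tool_pos: [0.4507, -0.0542, 0.1597]
tool_rot: [0.0, 0.939, 0.345, 0.0]
contact_force: [0.5, 0.3, -0.4]
gripper_width: 0.801
grasp_force: 0.0
```

apply_moves([
  {"dx":21,"dy":-30,"turn":-0.1,"dz":3,"jaw":0.2},
  {"dx":42,"dy":-60,"turn":-0.2,"dz":6,"jaw":0.2},
  {"dx":62,"dy":-90,"turn":-0.295,"dz":10,"jaw":0.2},
])

```text
time: 23.03
tool_pos: [0.4403, 0.0547, 0.1499]
tool_rot: [0.0, 0.878, 0.479, 0.001]
contact_force: [1.5, 1.3, 1.0]
gripper_width: 0.803
grasp_force: 0.0
```

apply_moves([
  {"dx":28,"dy":-23,"turn":-0.1,"dz":3,"jaw":0.2},
  {"dx":56,"dy":-45,"turn":-0.2,"dz":6,"jaw":0.2},
  {"dx":80,"dy":-64,"turn":-0.295,"dz":10,"jaw":0.2},
  {"dx":85,"dy":-68,"turn":-0.295,"dz":10,"jaw":0.2},
  {"dx":85,"dy":-68,"turn":-0.295,"dz":10,"jaw":0.2},
])

```text
time: 23.45
tool_pos: [0.429, 0.1628, 0.1394]
tool_rot: [-0.0, 0.798, 0.602, -0.001]
contact_force: [-0.4, -0.3, -0.0]
gripper_width: 0.801
grasp_force: 0.0
```

```bash
python3 - <<'E'
from plan import *
s=state();print(s["tool_pos"],psi(),s["gripper_width"])
plan([(.4343,.1568,.09,1.29),(None,None,.037,None)])
E
cat > chk.py <<'E'
import pickle
from fit import *
f=pickle.load(open("side_after.pkl","rb"))
g=f["pixels"].max(2)<66; g[:, :280]=0
n,l,st,ce=cv2.connectedComponentsWithStats(g.astype(np.uint8))
i=l[150,322]; print(i,st[i]); m=(l==i).astype(float)
for z in (.010,):
    def cost(q): return np.abs(render(f,"middle_sleeve",[q[0],q[1],q[2]*3,z])-m).sum()/m.sum()
    q0=np.array([.4513,-.2823,.134/3]); r=minimize(cost,q0,method="Nelder-Mead",options=dict(initial_simplex=np.vstack([q0,q0+np.eye(3)*.006])))
    print(r.x*[1,1,3],r.fun,cost(q0))
im=cv2.resize(cv2.cvtColor(f["pixels"],cv2.COLOR_RGB2BGR),None,fx=6,fy=6,interpolation=cv2.INTER_CUBIC)
cv2.imwrite("pics/after.png",im[720:1200,1620:2370])
E
python3 chk.py
```

```text
[0.42903752 0.16279366 0.13938543] 1.2925222705910546 0.8012754034138434
start [0.429  0.1628 0.1394 1.2925]
-> [0.4343, 0.1568, 0.09, 1.29]
  rows 2 dx -4 dy 7 dz 49 turn 0.003
-> [0.4347, 0.157, 0.037, 1.2895]
  rows 2 dx 0 dy 0 dz 53 turn 0.000
12 [300 138  34  25 620]
[ 0.45039832 -0.28267587  0.18479472] 0.1604617330803289 0.16760278304870335
```

apply_moves([
  {"dx":-2,"dy":4,"turn":0.003,"dz":20,"jaw":0.2},
  {"dx":-4,"dy":6,"turn":0.003,"dz":35,"jaw":0.2},
  {"dx":-4,"dy":6,"turn":0.003,"dz":45,"jaw":0.2},
  {"dx":-4,"dy":6,"turn":0.003,"dz":48,"jaw":0.2},
  {"dx":-4,"dy":6,"turn":0.003,"dz":48,"jaw":0.2},
])

```text
time: 23.87
tool_pos: [0.4338, 0.155, 0.0915]
tool_rot: [-0.0, 0.801, 0.599, -0.001]
contact_force: [0.9, 0.5, -0.8]
gripper_width: 0.8
grasp_force: 0.0
```

apply_moves([
  {"dx":2,"dy":0,"turn":0,"dz":25,"jaw":0.2},
  {"dx":2,"dy":0,"turn":0,"dz":43,"jaw":0.2},
  {"dx":2,"dy":0,"turn":0,"dz":54,"jaw":0.2},
  {"dx":2,"dy":0,"turn":0,"dz":54,"jaw":0.2},
  {"dx":2,"dy":0,"turn":0,"dz":54,"jaw":0.2},
])

```text
time: 24.28
tool_pos: [0.435, 0.1576, 0.0388]
tool_rot: [-0.0, 0.8, 0.6, -0.0]
contact_force: [0.3, 0.3, 0.7]
gripper_width: 0.802
grasp_force: 0.0
```

apply_moves([
  {"dx":0,"dy":0,"turn":0,"dz":0,"jaw":1},
  {"dx":0,"dy":0,"turn":0,"dz":0,"jaw":1},
  {"dx":0,"dy":0,"turn":0,"dz":0,"jaw":1},
  {"dx":0,"dy":0,"turn":0,"dz":0,"jaw":1},
  {"dx":0,"dy":0,"turn":0,"dz":0,"jaw":1},
])

```text
time: 24.7
tool_pos: [0.4359, 0.1593, 0.0429]
tool_rot: [-0.001, 0.8, 0.6, 0.001]
contact_force: [0.2, -0.4, 14.5]
gripper_width: 0.091
grasp_force: 8.6
```

```bash
python3 - <<'E'
from plan import *
s=state();print(s["tool_pos"],psi(),s["gripper_width"],s["grasp_force"],s["contact_force"])
plan([(None,None,.15,None),(.54,.05,.17,.3),(.57,-.0047,.135,.005),(.58,-.0047,.1045,.005)])
E
```

```text
[0.43588236 0.15929971 0.04287116] 1.2864274715068726 0.09098769782025302 8.570185360440519 [ 0.2413559  -0.42395367 14.54171182]
start [0.4359 0.1593 0.0429 1.2864]
-> [0.4359, 0.1593, 0.15, 1.2864]
  rows 3 dx 0 dy 0 dz -107 turn 0.000
-> [0.54, 0.05, 0.17, 0.3]
  rows 4 dx -38 dy 65 dz -10 turn 0.493
  rows 4 dx -2 dy 76 dz -10 turn 0.493
-> [0.57, -0.0047, 0.135, 0.005]
  rows 3 dx 12 dy 61 dz 35 turn 0.295
-> [0.58, -0.0047, 0.1045, 0.005]
  rows 1 dx 10 dy 0 dz 30 turn 0.000
```

```bash
python3 - <<'E'
from h import *
f=grab_frame("side")
save(f,"short1",4,(210,180,360,310))
E
```

```text
(no output)
```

View pics/short1.png

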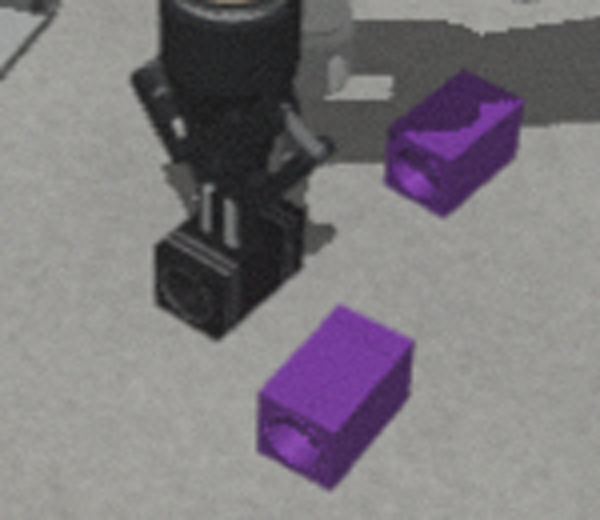

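```bash
python3 - <<'E'
import pickle
from fit import *
f=pickle.load(open("side_after.pkl","rb"))
P=[[.4359,.1593,z] for z in(.0429,.024,.048)]
c=lambda uv:np.round((uv-[210,180]+.5)*4).astype(int).tolist()
print(c(proj(f,P)))
for p in([.4342,.1572,1.30],): print("sleeve corners",c(proj(f,pose(M["short_sleeve"][0],p))))
E
```

```text
[[228, 238], [228, 262], [228, 232]]
sleeve corners [[241, 236], [242, 178], [304, 270], [306, 211], [158, 308], [156, 250], [222, 346], [222, 287]]
```

apply_moves([
  {"dx":0,"dy":0,"turn":0,"dz":-20,"jaw":1},
  {"dx":0,"dy":0,"turn":0,"dz":-50,"jaw":1},
  {"dx":0,"dy":0,"turn":0,"dz":-90,"jaw":1},
  {"dx":0,"dy":0,"turn":0,"dz":-100,"jaw":0.6},
  {"dx":0,"dy":0,"turn":0,"dz":-100,"jaw":0},
])

```text
time: 25.17
tool_pos: [0.4385, 0.1585, 0.1446]
tool_rot: [0.002, 0.8, 0.6, 0.005]
contact_force: [-0.2, -0.5, 1.0]
gripper_width: 0.269
grasp_force: 0.0
```

```bash
python3 - <<'E'
from fit import *
T=grab_frame("top");S=grab_frame("side")
save(S,"short2",4,(230,195,330,280))
V=[]
for f,c in((S,(267,245)),(T,(232,233))):
    L=spotter.outline_of(f,"short_sleeve"); print([(round(o["conf"],2),np.round(o["extent"]).tolist(),np.round(f["pixels"][o["region"]].mean(0)).tolist()) for o in L])
    m=near(L,c,14)
    if m is None:
        g=f["pixels"].max(2)<66; n,l=cv2.connectedComponents(g.astype(np.uint8)); m=(l==l[c[1],c[0]]).astype(float); print("thr",m.sum())
    V.append((f,m))
for vs in(V[:1],V):
    for z in(0,1): print([np.round(a,4) for a in fit(vs,"short_sleeve",[.4342,.1572,1.3],bool(z))])
s=state();print(s["tool_pos"],s["gripper_width"],s["time"])
E
```

```text
[(0.82, [274.0, 254.0, 311.0, 304.0], [102.0, 58.0, 129.0]), (0.6, [247.0, 224.0, 284.0, 266.0], [53.0, 52.0, 53.0])]
[(0.61, [262.0, 249.0, 289.0, 271.0], [100.0, 56.0, 127.0]), (0.52, [206.0, 256.0, 222.0, 272.0], [103.0, 56.0, 130.0])]
thr 182771.0
[array([0.437 , 0.157 , 1.2587]), np.float64(0.0544)]
[array([0.4354, 0.1604, 1.2627, 0.0038]), np.float64(0.0537)]
[array([0.437 , 0.157 , 1.2587]), np.float64(1.0527)]
[array([0.4354, 0.1615, 1.2655, 0.005 ]), np.float64(1.0531)]
[0.4339131  0.15761675 0.13710843] 0.62064731021776 25.3667
```

View pics/short2.png

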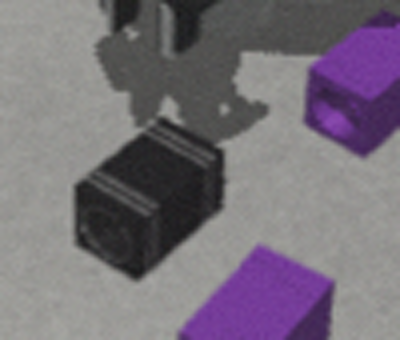

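The sleeve is upright and flat at crop (150,200) and has barely moved, so the fingers slipped off it. I'll regrip lower, with the yaw corrected to about 1.26.

```bash
python3 - <<'E'
from plan import *
s=state();print(s["tool_pos"],psi(),s["gripper_width"])
plan([(.4360,.1575,.085,1.265),(None,None,.032,None)])
E
```

```text
[0.4339131  0.15761675 0.13710843] 1.2867467682703415 0.62064731021776
start [0.4339 0.1576 0.1371 1.2867]
-> [0.436, 0.1575, 0.085, 1.265]
  rows 2 dx 0 dy 2 dz 52 turn 0.022
-> [0.4358, 0.1571, 0.032, 1.2647]
  rows 2 dx 0 dy 0 dz 53 turn 0.000
```

apply_moves([
  {"dx":0,"dy":2,"turn":0.02,"dz":20,"jaw":0.15},
  {"dx":0,"dy":2,"turn":0.02,"dz":40,"jaw":0.15},
  {"dx":0,"dy":2,"turn":0.02,"dz":50,"jaw":0.15},
  {"dx":0,"dy":2,"turn":0.02,"dz":52,"jaw":0.15},
  {"dx":0,"dy":2,"turn":0.02,"dz":52,"jaw":0.15},
])

```text
time: 25.78
tool_pos: [0.4354, 0.157, 0.0847]
tool_rot: [-0.001, 0.806, 0.592, -0.002]
contact_force: [-0.9, -0.4, 0.6]
gripper_width: 0.846
grasp_force: 0.0
```

apply_moves([
  {"dx":0,"dy":0,"turn":0,"dz":25,"jaw":0.15},
  {"dx":0,"dy":0,"turn":0,"dz":43,"jaw":0.15},
  {"dx":0,"dy":0,"turn":0,"dz":52,"jaw":0.15},
  {"dx":0,"dy":0,"turn":0,"dz":53,"jaw":0.15},
  {"dx":0,"dy":0,"turn":0,"dz":53,"jaw":0.15},
])

```text
time: 26.2
tool_pos: [0.437, 0.1573, 0.0339]
tool_rot: [-0.0, 0.806, 0.592, -0.0]
contact_force: [0.1, -0.8, 0.3]
gripper_width: 0.849
grasp_force: 0.0
```

apply_moves([
  {"dx":0,"dy":0,"turn":0,"dz":0,"jaw":0.6},
  {"dx":0,"dy":0,"turn":0,"dz":0,"jaw":0.6},
  {"dx":0,"dy":0,"turn":0,"dz":0,"jaw":0.6},
  {"dx":0,"dy":0,"turn":0,"dz":0,"jaw":0.6},
])

```text
time: 26.53
tool_pos: [0.4382, 0.1576, 0.0356]
tool_rot: [0.001, 0.806, 0.592, 0.001]
contact_force: [-1.2, -0.1, 6.8]
gripper_width: 0.531
grasp_force: 61.8
```

apply_moves([
  {"dx":0,"dy":0,"turn":0,"dz":-1,"jaw":0.65},
  {"dx":0,"dy":0,"turn":0,"dz":-1,"jaw":0.65},
  {"dx":0,"dy":0,"turn":0,"dz":-2,"jaw":0.65},
])

```text
time: 26.78
tool_pos: [0.4369, 0.1572, 0.0357]
tool_rot: [0.0, 0.806, 0.592, 0.0]
contact_force: [0.5, 0.1, -2.9]
gripper_width: 0.534
grasp_force: 61.6
```

apply_moves([
  {"dx":0,"dy":0,"turn":0,"dz":-30,"jaw":0.65},
  {"dx":0,"dy":0,"turn":0,"dz":-70,"jaw":0.65},
  {"dx":0,"dy":0,"turn":0,"dz":-110,"jaw":0.65},
  {"dx":0,"dy":0,"turn":0,"dz":-115,"jaw":0.65},
])

```text
time: 27.12
tool_pos: [0.4407, 0.158, 0.1581]
tool_rot: [0.003, 0.806, 0.592, 0.005]
contact_force: [1.7, 0.3, -1.3]
gripper_width: 0.536
grasp_force: 62.8
```

```bash
python3 - <<'E'
from plan import *
s=state();print(s["tool_pos"],psi(),s["gripper_width"],s["grasp_force"],s["contact_force"])
plan([(.54,.05,.165,.3),(.57,-.0047,.135,.005),(.58,-.0047,.1045,.005)])
E
```

```text
[0.44065205 0.15799371 0.15806206] 1.2668717361169934 0.5356217061269233 62.841846495866776 [ 1.66219149  0.25761463 -1.26714437]
start [0.4407 0.158  0.1581 1.2669]
-> [0.54, 0.05, 0.165, 0.3]
  rows 4 dx -37 dy 64 dz -3 turn 0.483
  rows 4 dx -3 dy 73 dz -4 turn 0.484
-> [0.57, -0.0047, 0.135, 0.005]
  rows 3 dx 13 dy 61 dz 30 turn 0.295
-> [0.58, -0.0047, 0.1045, 0.005]
  rows 1 dx 9 dy 0 dz 31 turn -0.000
```

apply_moves([
  {"dx":-9,"dy":16,"turn":0.12,"dz":-1,"jaw":0.65},
  {"dx":-18,"dy":32,"turn":0.24,"dz":-2,"jaw":0.65},
  {"dx":-28,"dy":48,"turn":0.36,"dz":-3,"jaw":0.65},
  {"dx":-37,"dy":64,"turn":0.483,"dz":-3,"jaw":0.65},
])

```text
time: 27.45
tool_pos: [0.4865, 0.1021, 0.1525]
tool_rot: [-0.0, 0.925, 0.379, -0.001]
contact_force: [1.1, 0.6, -2.0]
gripper_width: 0.538
grasp_force: 62.8
```

apply_moves([
  {"dx":-1,"dy":18,"turn":0.12,"dz":-1,"jaw":0.65},
  {"dx":-1,"dy":36,"turn":0.24,"dz":-2,"jaw":0.65},
  {"dx":-2,"dy":55,"turn":0.36,"dz":-4,"jaw":0.65},
  {"dx":-3,"dy":73,"turn":0.484,"dz":-4,"jaw":0.65},
])

```text
time: 27.78
tool_pos: [0.5361, 0.0482, 0.1564]
tool_rot: [-0.0, 0.989, 0.146, -0.001]
contact_force: [1.0, 0.0, -1.2]
gripper_width: 0.533
grasp_force: 62.8
```

apply_moves([
  {"dx":4,"dy":20,"turn":0.1,"dz":10,"jaw":0.65},
  {"dx":8,"dy":40,"turn":0.2,"dz":20,"jaw":0.65},
  {"dx":13,"dy":61,"turn":0.295,"dz":30,"jaw":0.65},
  {"dx":13,"dy":61,"turn":0.295,"dz":40,"jaw":0.65},
  {"dx":13,"dy":61,"turn":0.295,"dz":40,"jaw":0.65},
])

```text
time: 28.2
tool_pos: [0.5643, -0.0058, 0.1136]
tool_rot: [-0.001, 1.0, 0.002, -0.003]
contact_force: [-0.2, -0.2, -3.7]
gripper_width: 0.538
grasp_force: 62.8
```

```bash
python3 - <<'E'
from plan import *
s=state();print(s["tool_pos"],psi(),s["gripper_width"],s["contact_force"])
plan([(.58,-.0047,.1018,.005)])
E
```

```text
[ 0.56434779 -0.00584778  0.1135717 ] 0.0040067650150105456 0.537527359673893 [-0.21521904 -0.22416161 -3.68485939]
start [ 0.5643 -0.0058  0.1136  0.004 ]
-> [0.58, -0.0047, 0.1018, 0.005]
  rows 1 dx 16 dy -1 dz 12 turn -0.001
```

apply_moves([
  {"dx":6,"dy":-1,"turn":0,"dz":8,"jaw":0.65},
  {"dx":12,"dy":-1,"turn":0,"dz":12,"jaw":0.65},
  {"dx":14,"dy":-1,"turn":0,"dz":12,"jaw":0.65},
  {"dx":14,"dy":-1,"turn":0,"dz":12,"jaw":0.65},
  {"dx":14,"dy":-1,"turn":0,"dz":12,"jaw":0.65},
])

```text
time: 28.62
tool_pos: [0.581, -0.0039, 0.1061]
tool_rot: [0.0, 1.0, 0.003, 0.0]
contact_force: [0.3, -0.6, -2.3]
gripper_width: 0.533
grasp_force: 62.8
```

apply_moves([
  {"dx":6,"dy":1,"turn":0,"dz":4,"jaw":0.65},
  {"dx":12,"dy":1,"turn":0,"dz":4,"jaw":0.65},
  {"dx":17,"dy":1,"turn":0,"dz":4,"jaw":0.65},
  {"dx":20,"dy":1,"turn":0,"dz":4,"jaw":0.65},
  {"dx":20,"dy":1,"turn":0,"dz":4,"jaw":0.65},
])

```text
time: 29.03
tool_pos: [0.6016, -0.0054, 0.1018]
tool_rot: [0.0, 1.0, 0.002, 0.0]
contact_force: [0.0, -0.8, -1.7]
gripper_width: 0.533
grasp_force: 62.8
```

apply_moves([
  {"dx":6,"dy":0,"turn":0,"dz":0,"jaw":0.65},
  {"dx":12,"dy":0,"turn":0,"dz":0,"jaw":0.65},
  {"dx":18,"dy":0,"turn":0,"dz":0,"jaw":0.65},
  {"dx":22,"dy":0,"turn":0,"dz":0,"jaw":0.65},
])

```text
time: 29.37
tool_pos: [0.6235, -0.0053, 0.1017]
tool_rot: [0.0, 1.0, 0.002, 0.0]
contact_force: [-0.7, -0.1, -2.2]
gripper_width: 0.535
grasp_force: 62.8
```

apply_moves([
  {"dx":4,"dy":0,"turn":0,"dz":0,"jaw":0.65},
  {"dx":8,"dy":0,"turn":0,"dz":0,"jaw":0.65},
  {"dx":11,"dy":0,"turn":0,"dz":0,"jaw":0.65},
  {"dx":14,"dy":0,"turn":0,"dz":0,"jaw":0.65},
])

```text
time: 29.7
tool_pos: [0.6369, -0.0051, 0.1015]
tool_rot: [-0.0, 1.0, 0.002, -0.0]
contact_force: [0.4, -0.3, -1.9]
gripper_width: 0.529
grasp_force: 62.8
```

apply_moves([
  {"dx":2,"dy":0,"turn":0,"dz":0,"jaw":0.65},
  {"dx":4,"dy":0,"turn":0,"dz":0,"jaw":0.65},
  {"dx":6,"dy":0,"turn":0,"dz":0,"jaw":0.65},
])

```text
time: 29.95
tool_pos: [0.6425, -0.0051, 0.1015]
tool_rot: [-0.0, 1.0, 0.002, -0.0]
contact_force: [-5.1, -0.4, 0.1]
gripper_width: 0.532
grasp_force: 63.1
```

apply_moves([
  {"dx":2,"dy":0,"turn":0,"dz":0,"jaw":0.65},
  {"dx":4,"dy":0,"turn":0,"dz":0,"jaw":0.65},
  {"dx":4,"dy":0,"turn":0,"dz":0,"jaw":0.65},
])

```text
time: 30.2
tool_pos: [0.6428, -0.005, 0.1009]
tool_rot: [-0.0, 1.0, 0.003, -0.006]
contact_force: [-13.1, -0.3, 4.8]
gripper_width: 0.532
grasp_force: 63.6
```

apply_moves([
  {"dx":2,"dy":0,"turn":0,"dz":0,"jaw":0.65},
  {"dx":3,"dy":0,"turn":0,"dz":0,"jaw":0.65},
  {"dx":3,"dy":0,"turn":0,"dz":0,"jaw":0.65},
])

```text
time: 30.45
tool_pos: [0.643, -0.005, 0.1009]
tool_rot: [-0.0, 1.0, 0.003, -0.01]
contact_force: [-23.1, -0.4, 12.3]
gripper_width: 0.534
grasp_force: 64.3
```

apply_moves([
  {"dx":-10,"dy":0,"turn":0,"dz":0,"jaw":0.65},
  {"dx":-30,"dy":0,"turn":0,"dz":0,"jaw":0.65},
  {"dx":-65,"dy":0,"turn":0,"dz":0,"jaw":0.65},
  {"dx":-98,"dy":0,"turn":0,"dz":0,"jaw":0.65},
  {"dx":-98,"dy":0,"turn":0,"dz":0,"jaw":0.65},
])

```text
time: 30.87
tool_pos: [0.5444, -0.0047, 0.098]
tool_rot: [-0.001, 1.0, 0.002, -0.005]
contact_force: [-0.3, -0.5, -3.6]
gripper_width: 0.531
grasp_force: 62.7
```

```bash
python3 - <<'E'
from plan import *
s=state();print(s["tool_pos"],psi(),s["gripper_width"],s["contact_force"])
plan([(.56,-.09,.15,.05),(.6143,-.1859,.11,.108),(None,None,.055,None)])
E
```

```text
[ 0.54439763 -0.00468591  0.09804311] 0.004869512251272755 0.5310212876119739 [-0.31074406 -0.5126258  -3.63871927]
start [ 0.5444 -0.0047  0.098   0.0049]
-> [0.56, -0.09, 0.15, 0.05]
  rows 3 dx 15 dy 85 dz -52 turn -0.045
-> [0.6143, -0.1859, 0.11, 0.108]
  rows 3 dx 50 dy 99 dz 40 turn -0.058
-> [0.6147, -0.186, 0.055, 0.1079]
  rows 2 dx 0 dy 0 dz 55 turn 0.000
```

apply_moves([
  {"dx":2,"dy":25,"turn":-0.015,"dz":-22,"jaw":0.65},
  {"dx":8,"dy":55,"turn":-0.03,"dz":-40,"jaw":0.65},
  {"dx":15,"dy":85,"turn":-0.045,"dz":-52,"jaw":0.65},
])

```text
time: 31.12
tool_pos: [0.5677, -0.0911, 0.1557]
tool_rot: [0.0, 1.0, 0.026, 0.001]
contact_force: [1.4, -0.4, -0.6]
gripper_width: 0.528
grasp_force: 62.9
```

apply_moves([
  {"dx":17,"dy":33,"turn":-0.02,"dz":10,"jaw":0.65},
  {"dx":34,"dy":66,"turn":-0.04,"dz":24,"jaw":0.65},
  {"dx":46,"dy":92,"turn":-0.058,"dz":36,"jaw":0.65},
  {"dx":50,"dy":99,"turn":-0.058,"dz":40,"jaw":0.65},
  {"dx":50,"dy":99,"turn":-0.058,"dz":40,"jaw":0.65},
])

```text
time: 31.53
tool_pos: [0.6217, -0.1885, 0.1116]
tool_rot: [-0.001, 0.999, 0.052, -0.001]
contact_force: [-1.0, -0.6, -3.0]
gripper_width: 0.537
grasp_force: 63.0
```

apply_moves([
  {"dx":0,"dy":0,"turn":0,"dz":20,"jaw":0.65},
  {"dx":0,"dy":0,"turn":0,"dz":38,"jaw":0.65},
  {"dx":0,"dy":0,"turn":0,"dz":50,"jaw":0.65},
  {"dx":0,"dy":0,"turn":0,"dz":55,"jaw":0.65},
  {"dx":0,"dy":0,"turn":0,"dz":55,"jaw":0.65},
])

```text
time: 31.95
tool_pos: [0.6207, -0.1855, 0.0571]
tool_rot: [-0.001, 0.999, 0.054, -0.001]
contact_force: [0.2, 0.3, -2.6]
gripper_width: 0.533
grasp_force: 63.0
```

apply_moves([
  {"dx":-3,"dy":0,"turn":0,"dz":6,"jaw":0.65},
  {"dx":-3,"dy":0,"turn":0,"dz":11,"jaw":0.65},
  {"dx":-3,"dy":0,"turn":0,"dz":14,"jaw":0.65},
  {"dx":-3,"dy":0,"turn":0,"dz":15,"jaw":0.65},
  {"dx":-3,"dy":0,"turn":0,"dz":15,"jaw":0.65},
])

```text
time: 32.37
tool_pos: [0.6189, -0.1872, 0.0435]
tool_rot: [-0.0, 0.999, 0.054, -0.0]
contact_force: [0.1, 0.6, -2.9]
gripper_width: 0.535
grasp_force: 63.0
```

apply_moves([
  {"dx":0,"dy":0,"turn":0,"dz":1,"jaw":0.65},
  {"dx":0,"dy":0,"turn":0,"dz":1,"jaw":0.65},
])

```text
time: 32.53
tool_pos: [0.6191, -0.1873, 0.0428]
tool_rot: [0.0, 0.999, 0.054, 0.0]
contact_force: [-0.8, 0.0, -2.1]
gripper_width: 0.53
grasp_force: 63.0
```

apply_moves([
  {"dx":0,"dy":0,"turn":0,"dz":1,"jaw":0.65},
  {"dx":0,"dy":0,"turn":0,"dz":2,"jaw":0.65},
  {"dx":0,"dy":0,"turn":0,"dz":2,"jaw":0.65},
])

```text
time: 32.78
tool_pos: [0.6191, -0.1873, 0.0408]
tool_rot: [0.0, 0.999, 0.054, 0.0]
contact_force: [-0.3, 0.0, -2.4]
gripper_width: 0.54
grasp_force: 63.0
```

apply_moves([
  {"dx":0,"dy":0,"turn":0,"dz":0,"jaw":0.35},
  {"dx":0,"dy":0,"turn":0,"dz":0,"jaw":0.35},
  {"dx":0,"dy":0,"turn":0,"dz":0,"jaw":0.35},
  {"dx":0,"dy":0,"turn":0,"dz":0,"jaw":0.35},
])

```text
time: 33.12
tool_pos: [0.6193, -0.1873, 0.041]
tool_rot: [0.0, 0.999, 0.054, 0.0]
contact_force: [0.2, 0.7, -0.9]
gripper_width: 0.644
grasp_force: 0.0
```

apply_moves([
  {"dx":0,"dy":0,"turn":0,"dz":-15,"jaw":0.35},
  {"dx":0,"dy":0,"turn":0,"dz":-45,"jaw":0.35},
  {"dx":0,"dy":0,"turn":0,"dz":-85,"jaw":0.4},
  {"dx":0,"dy":0,"turn":0,"dz":-100,"jaw":1},
  {"dx":0,"dy":0,"turn":0,"dz":-100,"jaw":1},
])

```text
time: 33.53
tool_pos: [0.6228, -0.1888, 0.1489]
tool_rot: [0.003, 0.999, 0.054, 0.006]
contact_force: [0.9, 0.1, 0.5]
gripper_width: 0.327
grasp_force: 0.0
```

```bash
python3 - <<'E'
from plan import *
import pickle
s=state();print(s["tool_pos"],psi(),s["gripper_width"],s["contact_force"])
f=grab_frame("side");pickle.dump(f,open("side_b.pkl","wb"))
# plate: local->world
def L(x,y): c,q=np.cos(.134),np.sin(.134); return .4273+x*c-y*q, -.2543+x*q+y*c
print("reg centre",L(.020,-.031))
plan([(.52,-.14,.15,.134),(*L(.020,.035),.10,.134),(None,None,.036,None)])
E
```

```text
[ 0.62275572 -0.18878773  0.14889896] 0.10792032912336189 0.3265059798192542 [0.87850015 0.14659661 0.49472348]
reg centre (np.float64(0.4512622881397805), np.float64(-0.2823501113563946))
start [ 0.6212 -0.1881  0.1455  0.1079]
-> [0.52, -0.14, 0.15, 0.134]
  rows 3 dx -95 dy -59 dz -5 turn -0.026
-> [0.4424, -0.2169, 0.1, 0.134]
  rows 3 dx -88 dy 66 dz 50 turn -0.000
-> [0.442, -0.2169, 0.036, 0.1339]
  rows 2 dx 0 dy 0 dz 64 turn 0.000
```

apply_moves([
  {"dx":-30,"dy":-19,"turn":-0.01,"dz":-5,"jaw":1},
  {"dx":-62,"dy":-39,"turn":-0.026,"dz":-5,"jaw":1},
  {"dx":-95,"dy":-59,"turn":-0.026,"dz":-5,"jaw":1},
])

```text
time: 33.83
tool_pos: [0.5163, -0.138, 0.1438]
tool_rot: [-0.001, 0.998, 0.067, -0.001]
contact_force: [0.1, 0.5, 0.7]
gripper_width: 0.001
grasp_force: 0.0
```

apply_moves([
  {"dx":-29,"dy":22,"turn":0,"dz":10,"jaw":1},
  {"dx":-58,"dy":44,"turn":0,"dz":25,"jaw":1},
  {"dx":-82,"dy":60,"turn":0,"dz":42,"jaw":1},
  {"dx":-88,"dy":66,"turn":0,"dz":50,"jaw":1},
  {"dx":-88,"dy":66,"turn":0,"dz":50,"jaw":1},
])

```text
time: 34.25
tool_pos: [0.4364, -0.2155, 0.092]
tool_rot: [-0.002, 0.998, 0.065, -0.003]
contact_force: [-0.3, 0.4, -0.3]
gripper_width: 0.001
grasp_force: 0.0
```

apply_moves([
  {"dx":0,"dy":0,"turn":0,"dz":25,"jaw":1},
  {"dx":0,"dy":0,"turn":0,"dz":45,"jaw":1},
  {"dx":0,"dy":0,"turn":0,"dz":58,"jaw":1},
  {"dx":0,"dy":0,"turn":0,"dz":60,"jaw":1},
  {"dx":0,"dy":0,"turn":0,"dz":60,"jaw":1},
])

```text
time: 34.67
tool_pos: [0.4398, -0.2149, 0.0348]
tool_rot: [-0.001, 0.998, 0.067, -0.001]
contact_force: [0.4, 0.5, -0.6]
gripper_width: -0.002
grasp_force: 0.0
```

```bash
python3 - <<'E'
from plan import *
s=state();print(s["tool_pos"],psi(),s["gripper_width"],s["contact_force"],s["time"])
p=s["tool_pos"]; c,q=np.cos(.134),np.sin(.134); d=np.array(p[:2])-[.4273,-.2543]; print("local",d@[c,q],d@[-q,c])
E
```

```text
[ 0.4398469  -0.21491645  0.03484029] 0.1346777844231608 -0.001912899178742347 [ 0.43266766  0.52903816 -0.60483266] 34.6667
local 0.017696038244007176 0.03735423988969601
```

apply_moves([
  {"dx":2,"dy":10,"turn":0,"dz":0,"jaw":1},
  {"dx":2,"dy":16,"turn":0,"dz":0,"jaw":1},
  {"dx":2,"dy":20,"turn":0,"dz":0,"jaw":1},
  {"dx":2,"dy":22,"turn":0,"dz":0,"jaw":1},
  {"dx":2,"dy":24,"turn":0,"dz":0,"jaw":1},
])

```text
time: 35.08
tool_pos: [0.4454, -0.2402, 0.0363]
tool_rot: [0.0, 0.998, 0.067, 0.0]
contact_force: [-0.2, 0.0, -0.4]
gripper_width: -0.001
grasp_force: 0.0
```

apply_moves([
  {"dx":0,"dy":1,"turn":0,"dz":0,"jaw":1},
  {"dx":0,"dy":2,"turn":0,"dz":0,"jaw":1},
  {"dx":0,"dy":3,"turn":0,"dz":0,"jaw":1},
  {"dx":0,"dy":4,"turn":0,"dz":0,"jaw":1},
])

```text
time: 35.42
tool_pos: [0.4453, -0.2433, 0.0355]
tool_rot: [-0.0, 0.998, 0.067, -0.0]
contact_force: [0.0, -0.7, 0.2]
gripper_width: 0.008
grasp_force: 0.0
```

apply_moves([
  {"dx":0,"dy":1,"turn":0,"dz":0,"jaw":1},
  {"dx":0,"dy":2,"turn":0,"dz":0,"jaw":1},
  {"dx":0,"dy":3,"turn":0,"dz":0,"jaw":1},
])

```text
time: 35.67
tool_pos: [0.4458, -0.2459, 0.0355]
tool_rot: [-0.001, 0.998, 0.067, -0.0]
contact_force: [-1.1, 5.4, 2.5]
gripper_width: 0.003
grasp_force: 2.5
```

apply_moves([
  {"dx":0,"dy":1,"turn":0,"dz":0,"jaw":1},
  {"dx":0,"dy":2,"turn":0,"dz":0,"jaw":1},
  {"dx":0,"dy":2,"turn":0,"dz":0,"jaw":1},
])

```text
time: 35.92
tool_pos: [0.4458, -0.246, 0.0355]
tool_rot: [-0.003, 0.998, 0.067, -0.001]
contact_force: [-1.9, 9.9, 5.5]
gripper_width: 0.001
grasp_force: 5.1
```

apply_moves([
  {"dx":0,"dy":-5,"turn":0,"dz":0,"jaw":1},
  {"dx":0,"dy":-20,"turn":0,"dz":0,"jaw":1},
  {"dx":0,"dy":-35,"turn":0,"dz":-25,"jaw":1},
  {"dx":0,"dy":-35,"turn":0,"dz":-60,"jaw":1},
  {"dx":0,"dy":-35,"turn":0,"dz":-60,"jaw":1},
])

```text
time: 36.33
tool_pos: [0.4447, -0.2147, 0.1018]
tool_rot: [0.004, 0.998, 0.068, 0.004]
contact_force: [0.2, -0.7, 1.6]
gripper_width: 0.002
grasp_force: 0.0
```

```bash
python3 - <<'E'
from plan import *
s=state();print(s["tool_pos"],psi())
def L(x,y): c,q=np.cos(.134),np.sin(.134); return .4273+x*c-y*q, -.2543+x*q+y*c
plan([(*L(-.065,-.031),.11,.134),(None,None,.037,None)])
E
```

```text
[ 0.44468959 -0.21473511  0.10180595] 0.13517028109429832
start [ 0.4447 -0.2147  0.1018  0.1352]
-> [0.367, -0.2937, 0.11, 0.134]
  rows 3 dx -88 dy 68 dz -8 turn 0.001
-> [0.3667, -0.294, 0.037, 0.1342]
  rows 2 dx 0 dy 0 dz 73 turn 0.000
```

apply_moves([
  {"dx":-25,"dy":18,"turn":0,"dz":-15,"jaw":1},
  {"dx":-55,"dy":40,"turn":0,"dz":-15,"jaw":1},
  {"dx":-80,"dy":60,"turn":0,"dz":-10,"jaw":1},
  {"dx":-88,"dy":68,"turn":0,"dz":-8,"jaw":1},
])

```text
time: 36.67
tool_pos: [0.3614, -0.2943, 0.1037]
tool_rot: [0.001, 0.998, 0.066, -0.0]
contact_force: [-0.4, -0.5, 0.3]
gripper_width: -0.001
grasp_force: 0.0
```

```bash
python3 - <<'E'
from fit import *
import pickle
T=grab_frame("top");S=grab_frame("side");pickle.dump((T,S),open("fin.pkl","wb"))
s=state();print(s["tool_pos"],s["time"])
E
cat > comp.py <<'E'
from fit import *
import pickle
T,S=pickle.load(open("fin.pkl","rb"))
def up(f,c,k): 
    l,t,r,b=c; return cv2.resize(cv2.cvtColor(f["pixels"],cv2.COLOR_RGB2BGR)[t:b,l:r],None,fx=k,fy=k,interpolation=cv2.INTER_CUBIC)
a=up(T,(310,140,400,265),4.6); b=up(S,(225,120,365,190),2.7)
b2=up(S,(285,132,365,190),4.7)
H=max(a.shape[0],b.shape[0]+b2.shape[0]);o=np.zeros((H,a.shape[1]+max(b.shape[1],b2.shape[1]),3),np.uint8)
o[:a.shape[0],:a.shape[1]]=a;o[:b.shape[0],a.shape[1]:a.shape[1]+b.shape[1]]=b;o[b.shape[0]:b.shape[0]+b2.shape[0],a.shape[1]:a.shape[1]+b2.shape[1]]=b2
print(o.shape);cv2.imwrite("pics/final.png",o)
# dark fit of sleeves, per view
for nm,z,g0 in(("middle_sleeve",.010,[.4513,-.2823,.134]),("long_sleeve",.005,[.6223,-.2595,.108]),("short_sleeve",.005,[.619,-.187,.108])):
    V=[]
    for f in(T,S):
        m=render(f,nm,[*g0,z]); roi=cv2.dilate((m>0).astype(np.uint8),np.ones((9,9)))
        V.append((f,((f["pixels"].max(2)<75)*roi).astype(float),roi))
    for W in(V[:1],V[1:],V):
        cost=lambda q:sum((np.abs(render(f,nm,[q[0],q[1],q[2]*3,z])-m)).sum()/m.sum() for f,m,_ in W)
        q0=np.array(g0)/[1,1,3];r=minimize(cost,q0,method="Nelder-Mead",options=dict(initial_simplex=np.vstack([q0,q0+np.eye(3)*.006])))
        print(nm,np.round(r.x*[1,1,3],4),round(r.fun,3))
V=[]
E
python3 comp.py
```

```text
[ 0.36225225 -0.2933068   0.10313408] 36.7667
(575, 792, 3)
middle_sleeve [ 0.4536 -0.2881  0.125 ] 0.163
middle_sleeve [ 0.4504 -0.2815  0.1462] 0.119
middle_sleeve [ 0.452  -0.2863  0.1413] 0.347
long_sleeve [ 0.6219 -0.2616  0.1241] 0.177
long_sleeve [ 0.6188 -0.2532  0.1302] 0.175
long_sleeve [ 0.6207 -0.2591  0.1356] 0.405
short_sleeve [ 0.6179 -0.189   0.1169] 0.204
short_sleeve [ 0.6188 -0.1972  0.1227] 0.246
short_sleeve [ 0.6161 -0.1901  0.1248] 0.476
```

View pics/final.png

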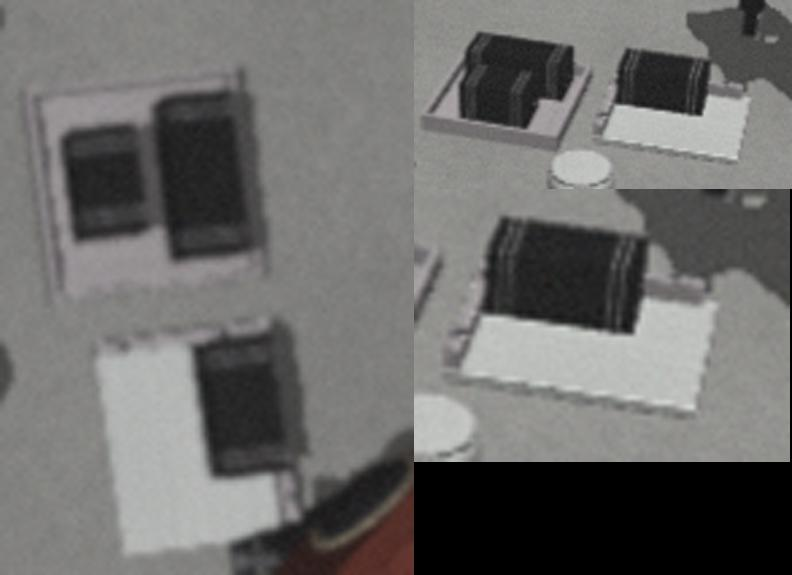

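The short and long sleeves lie flat in the tray (left panel (105,180) and (205,175)). The middle one lies along the long bar in the corner (left panel (245,405)). I finish with one gentle end push for the short bar.

apply_moves([
  {"dx":0,"dy":0,"turn":0,"dz":30,"jaw":1},
  {"dx":0,"dy":0,"turn":0,"dz":52,"jaw":1},
  {"dx":0,"dy":0,"turn":0,"dz":64,"jaw":1},
  {"dx":0,"dy":0,"turn":0,"dz":68,"jaw":1},
  {"dx":0,"dy":0,"turn":0,"dz":68,"jaw":1},
])

```text
time: 37.18
tool_pos: [0.3633, -0.2911, 0.0343]
tool_rot: [-0.001, 0.998, 0.067, -0.001]
contact_force: [0.2, 0.2, 0.2]
gripper_width: 0.002
grasp_force: 0.0
```

apply_moves([
  {"dx":8,"dy":0,"turn":0,"dz":0,"jaw":1},
  {"dx":14,"dy":0,"turn":0,"dz":0,"jaw":1},
  {"dx":17,"dy":0,"turn":0,"dz":0,"jaw":1},
  {"dx":17,"dy":0,"turn":0,"dz":0,"jaw":1},
])

```text
time: 37.52
tool_pos: [0.3818, -0.291, 0.0369]
tool_rot: [0.001, 0.998, 0.067, 0.001]
contact_force: [-0.6, 0.3, -0.2]
gripper_width: 0.001
grasp_force: 0.0
```

apply_moves([
  {"dx":0,"dy":0,"turn":0,"dz":3,"jaw":1},
  {"dx":2,"dy":0,"turn":0,"dz":3,"jaw":1},
  {"dx":4,"dy":0,"turn":0,"dz":3,"jaw":1},
  {"dx":6,"dy":0,"turn":0,"dz":3,"jaw":1},
])

```text
time: 37.85
tool_pos: [0.3861, -0.2897, 0.0325]
tool_rot: [-0.0, 0.998, 0.067, -0.0]
contact_force: [-0.2, -0.1, 1.4]
gripper_width: 0.0
grasp_force: 0.0
```

apply_moves([
  {"dx":1,"dy":0,"turn":0,"dz":0,"jaw":1},
  {"dx":2,"dy":0,"turn":0,"dz":0,"jaw":1},
  {"dx":3,"dy":0,"turn":0,"dz":0,"jaw":1},
])

```text
time: 38.1
tool_pos: [0.3891, -0.2893, 0.0326]
tool_rot: [-0.0, 0.998, 0.067, -0.0]
contact_force: [-0.1, -0.6, 0.3]
gripper_width: -0.005
grasp_force: 0.0
```

apply_moves([
  {"dx":1,"dy":0,"turn":0,"dz":0,"jaw":1},
  {"dx":2,"dy":0,"turn":0,"dz":0,"jaw":1},
  {"dx":3,"dy":0,"turn":0,"dz":0,"jaw":1},
])

```text
time: 38.35
tool_pos: [0.3903, -0.2892, 0.0326]
tool_rot: [-0.0, 0.998, 0.067, -0.003]
contact_force: [-10.8, -1.1, 6.6]
gripper_width: -0.001
grasp_force: 5.7
```

apply_moves([
  {"dx":1,"dy":0,"turn":0,"dz":0,"jaw":1},
  {"dx":2,"dy":0,"turn":0,"dz":0,"jaw":1},
  {"dx":2,"dy":0,"turn":0,"dz":0,"jaw":1},
])

```text
time: 38.6
tool_pos: [0.3903, -0.2891, 0.0325]
tool_rot: [-0.0, 0.998, 0.068, -0.005]
contact_force: [-16.7, -1.5, 10.4]
gripper_width: 0.003
grasp_force: 8.5
```

Position is static while the force rises, so it's snug against the short bar. I back off now.

apply_moves([
  {"dx":-8,"dy":0,"turn":0,"dz":0,"jaw":1},
  {"dx":-20,"dy":0,"turn":0,"dz":0,"jaw":1},
  {"dx":-30,"dy":0,"turn":0,"dz":-20,"jaw":1},
  {"dx":-30,"dy":0,"turn":0,"dz":-60,"jaw":1},
  {"dx":-30,"dy":0,"turn":0,"dz":-90,"jaw":1},
])

```text
time: 39.02
tool_pos: [0.3632, -0.2923, 0.1234]
tool_rot: [-0.001, 0.998, 0.066, -0.0]
contact_force: [0.5, -0.4, 0.4]
gripper_width: 0.001
grasp_force: 0.0
```

```bash
python3 - <<'E'
from fit import *
import pickle
T=grab_frame("top");S=grab_frame("side");pickle.dump((T,S),open("fin.pkl","wb"))
print(state()["tool_pos"],state()["contact_force"])
E
python3 comp.py | grep middle
```

```text
[ 0.36669506 -0.29575817  0.12895268] [ 0.66006184 -0.45844059  0.24601416]
middle_sleeve [ 0.4546 -0.2884  0.078 ] 0.149
middle_sleeve [ 0.4501 -0.2814  0.152 ] 0.118
middle_sleeve [ 0.4519 -0.2864  0.1512] 0.34
```

```bash
python3 - <<'E'
import pickle
from h import *
from scipy.ndimage import center_of_mass
T,S=pickle.load(open("fin.pkl","rb")); B=pickle.load(open("side_b.pkl","rb"))
def ctr(f):
    g=f["pixels"][130:175,290:345].max(2).astype(float); return g
a,b=ctr(B),ctr(S)
print(np.abs(a-b).mean(), cv2.phaseCorrelate(a,b))
for half in(slice(0,24),slice(24,55)): print(cv2.phaseCorrelate(a[:,half].copy(),b[:,half].copy()))
E
```

```text
18.304646464646463 ((0.01388176240093486, 0.3805097134856652), 0.6887844477176183)
((0.14596085305608497, 0.4314498053473734), 0.7451568475106483)
((-0.5455221563037043, 0.228424800250135), 0.6715859482806495)
```

```bash
python3 -c "
from plant import ticket
print(ticket.job_done())"
```

```text
the job is handed in; nothing more can be done
None
```

I handed the job in: on the pin the long and short sleeves stopped short and lie flat in the rework tray, while the middle one went fully home and sits snug against both stop bars on the loading plate; the first grasp of the short sleeve slipped off and was redone.

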